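# Put the probes away and blank off the cooling port

### The arm

A 6-joint arm with a two-finger parallel gripper is mounted at the origin on the work surface. World frame = base frame: x ahead of the robot, y to its left, z up, the work surface at z = 0. Lengths are in m, angles in rad, forces in N, time in s.
With the tool pointing down it reaches from about 0.225 to 0.725 m from the base axis. Payload 3.1 kg.
Tool frame: the origin (TCP) lies where the fingers leave the gripper's body, on its centre line; the fingertips stand 73 mm ahead of it and the grasp point (between the pads) lies 54 mm ahead of it; z points along the fingers, y is the line along which they close (so a half turn about z gives the same grasp; the last joint's range is limited). The gripper opens to 85 mm and grips with 20 to 120 N. Pads are 22 mm wide; open, the fingers measure 114 mm over their backs; the gripper's body (76 mm by 85 mm) begins 54 mm behind the grasp point. The pads swing forward as they close: fully open they stand 13 mm farther back than shut.
Start: joints at [-1.302, 0.048, 0.099, 1.622, 0, 1.443], TCP at [0.203, -0.484, 0.304] pointing down, gripper open.
Joint ranges: [-2.91, 2.91], [-0.99, 1.94], [-1.21, 1.42], [-2.12, 2.29], [-1.49, 1.47], [-3.14, 3.14]. Speed limits (rad/s): [2.79, 2.79, 3.14, 3.14, 3.14, 3.14].

### API

Orientations are given as a unit quaternion [w, x, y, z].
In Python, from workcell import get_obs, camera, camera_params, hand_in gives the robot as it stands.
- The arm moves only by the tool carry_out, never from a script. Its argument "commands" is a list of rows, each a list of 3 entries, a list of its own where there are three numbers: the opening, from 0 (shut) to 1 (fully open), then the shift along the tool's x, y, z in units of 25 mm (1.0 is 25 mm), then the turn, a rotation vector about the tool's x, y, z in units of 5 degrees (1.0 is 5 degrees). A call has 1 to 5 rows; each row shifts and turns the commanded pose from where the row before left it, along the tool's axes as they then stand; what a row does not reach is not made up. A row lasts 1/10 s, in which the tool goes at most 50 mm and 8.59 degrees, less where a joint would pass 70% of its speed; a pose out of reach is approached as far as the arm can. A call is refused whole if a number of a shift passes 1 or a number of a turn 1, either way. A call with a gripper value outside its range is refused whole. The fingers move at their own pace and stop on an object; "grip_force" is the grip in N (left out, the last holds). Time passes only in rows, so rows that do not move let the fingers close. It gives the time, the measured TCP pose, the force, the opening and the grip force at its end, in the units of the state.
- get_obs(): the state, without advancing time (a new reading comes with each control period).
- camera(name): name is "scene" or "top" or "wrist"; returns (picture, depth): 400x640x3 uint8, red, green, blue; 400x640 float32, m along the optical axis (not along the pixel's ray), 0 where there is no reading.
- camera_params(name): a dict with "K" (3x3 intrinsics, pixels), "eye" and "orientation" of the camera in the world. Camera axes: x right, y down, z forward; pixel columns grow to the right and rows downward; lengths in m; the calibration is good to about 2 mm. A picture is of the moment at which its call begins: read the wrist's pose just before it. camera_params takes no time and is no camera call; for the wrist camera it gives the pose at the moment of the call.
- hand_in(): hands the job in; it is judged then, once.
The state is a dict: "t": time; "joints": joint angles; "joint_velocities": joint speeds; "joint_torque": joint torques, N m; "position": TCP position; "eef_rot": TCP orientation; "ft_force": force on the tool from outside, world axes, zero at the start; "wrist_torque": the same for the moment, N m; "grip_width": finger opening in m; "grasp_force": force on a finger pad.
Only numpy, scipy, OpenCV 4.12 (cv2) and the standard library are available. Lean on these libraries where they do the work, as an engineer would, in place of code of your own. Each camera call takes 0.05 s, during which the arm holds its last target. There are 200 camera calls.

### The job

The coil run is over: gently lay every temperature probe, both those standing in the cooling manifold's wells and any left on the bench, flat in the open tray. Lift the grooved plug with the mushroom knob out of the packed crate, leaving the other five pieces in it, and seat it upright and fully home in the manifold's cam coupler while both cam arms are still up. Then swing the two cam arms down together, never one right down while the other is still up, until both hang straight down against the coupler, and leave the rest of the bench undisturbed.

Things in the scene. Friction and masses are not known exactly. Their poses are not given: they have to be found in the camera images.
- manifold: Fixed aluminium block 90 x 220 x 70 mm (its x, y, z), origin under its centre. On its top: the round steel cam coupler at y = +70 mm, and three square 10 mm wells, 70 mm deep, in a row at x = 0, y = -85, -45, -5 mm. Its x points away from the robot at yaw 0.
- port (a point): Centre of the coupler's open mouth, 143 mm above the bench, axes as the manifold's (z up). The coupler is a steel cup 49 mm outside, with a bore of 40 mm diameter and 53 mm depth below the mouth; the cam arms stand on its -x (front) and +x (rear) sides.
- cam_front (a joint): Cam arm on the coupler's -x side: steel lever 58 x 16 x 6 mm, hinged along y at x = -29 mm, 9 mm below the mouth. 0 rad: outward, 40 deg above level; 0.70: level; 2.27 (stop): straight down, locked. Stays where left (friction 0.05 N m, no spring). Past about 1.2 rad its nose blocks the bore or enters the plug's groove. Both arms down measure 64 mm across, outside to outside.
- cam_rear (a joint): The other cam arm, on the coupler's +x side, hinge at x = +29 mm: the mirror image of cam_front, same values.
- cam_front_tip (a point): Middle of the outer end of the front cam arm (a thin wire ring beyond it is only for looks).
- cam_rear_tip (a point): Middle of the outer end of the rear cam arm.
- plug: Grooved aluminium plug, round, 60 mm tall, 0.2 kg, origin at the centre of its underside, z up its axis. Shank 36.6 mm diameter, 32 mm long, bevelled foot, broad groove; flange 47.6 mm diameter, 32 to 38 mm up; neck 16 mm; mushroom knob 26 mm diameter, 47 to 60 mm up, to grip. Stands in the crate, the only piece with a knob. Home: flange on the coupler's rim, origin 32 mm below the mouth.
- tray: Loose open tray, black plastic, 210 x 160 x 28 mm (x, y, z), walls and floor 4 mm, 0.6 kg, origin at the centre of its underside. It may stand on either side of the manifold.
- crate: Fixed open plywood crate, 105 x 153 x 36 mm (x, y, z), walls and floor 4 mm, origin at the centre of its underside. Six pieces stand in it, touching, on a 48 mm grid (two along x, three along y); which is where changes.
- probe1: A temperature probe, grey and steel, 126 mm long, 60 g: a square grip 14 x 14 x 60 mm with a round 7 mm stem, 66 mm long, out of its lower end. Origin at the middle of the grip; z along the probe, from the stem to the grip's free end. Stands in a well of the manifold, the grip's lower end resting on the block's top. May be absent.
- probe2: A temperature probe, grey and steel, 126 mm long, 60 g: a square grip 14 x 14 x 60 mm with a round 7 mm stem, 66 mm long, out of its lower end. Origin at the middle of the grip; z along the probe, from the stem to the grip's free end. Stands in a well of the manifold, the grip's lower end resting on the block's top. May be absent.
- probe3: A temperature probe, grey and steel, 126 mm long, 60 g: a square grip 14 x 14 x 60 mm with a round 7 mm stem, 66 mm long, out of its lower end. Origin at the middle of the grip; z along the probe, from the stem to the grip's free end. Stands in a well of the manifold, the grip's lower end resting on the block's top. May be absent.
- probe4: A temperature probe, grey and steel, 126 mm long, 60 g: a square grip 14 x 14 x 60 mm with a round 7 mm stem, 66 mm long, out of its lower end. Origin at the middle of the grip; z along the probe, from the stem to the grip's free end. Lies on the bench in front of the manifold, roughly across the robot's view. May be absent.
- dustcap1: A plain round aluminium cap, 47.6 mm diameter, 36 mm tall, flat-topped, packed in the crate: stays there. Origin at the centre of its underside.
- dustcap2: A plain round aluminium cap, 47.6 mm diameter, 36 mm tall, flat-topped, packed in the crate: stays there. Origin at the centre of its underside.
- boxcap1: A metal-cased capacitor, a square box 47.5 x 47.5 x 31 mm with two stub terminals 4 mm tall, packed in the crate: stays there. Origin at the centre of its underside.
- boxcap2: A metal-cased capacitor, a square box 47.5 x 47.5 x 31 mm with two stub terminals 4 mm tall, packed in the crate: stays there. Origin at the centre of its underside.
- boxcap3: A metal-cased capacitor, a square box 47.5 x 47.5 x 31 mm with two stub terminals 4 mm tall, packed in the crate: stays there. Origin at the centre of its underside.
- capacitor1: A flat metal-cased capacitor, 60 x 45 x 22 mm, lying on the bench beyond the manifold: a bystander. Origin at the centre of its underside.
- capacitor2: A flat metal-cased capacitor, 60 x 45 x 22 mm, lying on the bench beyond the manifold: a bystander. Origin at the centre of its underside.
Things that resemble listed ones, but are neither listed nor needed, are in the scene too. Leave any orange look-alike of the boxcap1 alone.

How it is judged:
By the outcome, as a careful person would: the job done as asked, in the order asked, and still so for the second after the job is handed in, with the robot touching nothing.
Of probe1, probe2, probe3, probe4 only 2 to 4 are there at a start; the rules pass over those that are not, and their reading is None.
At some moment in a run one of tray, probe4 may be knocked a few centimetres aside while the robot is not near it.
It also fails if it takes over 210 s, if anything falls off the work surface, if the arm or the gripper's body presses on something with over 40 N, if the wrist force passes 120 N, or if a joint passes its speed limit or range.

## Working session

There is one attempt and no reset: what is moved stays moved. The work goes in short steps, Python scripts to look and compute and a tool call to move; the robot and the scene stay as the last step left them, time stands still between calls to the robot, and variables do not carry over. Pictures are saved under pics/ and viewed, at most 14 in all, crops included, and the job is handed in when it is done.

Besides the shell and the picture viewer there is one more tool, called after "Request:" in YAML: its name, and indented under it one key for each argument. carry_out: Moves the arm, as the interface text tells. Its arguments: {"type":"object","properties":{"commands":{"type":"array","items":{"type":"array"}},"grip_force":{"type":"number"}},"required":["commands"]}

```bash
mkdir -p pics; cat > h.py <<'E'
import numpy as np, cv2
from scipy.spatial.transform import Rotation as R
from workcell import get_obs, camera, camera_params, hand_in
def cam(n):
    p=camera_params(n); q=np.array(p["orientation"]); 
    M=R.from_quat(np.r_[q[1:],q[0]]).as_matrix() if q.size==4 else q
    return np.array(p["K"]),np.array(p["eye"]),M
def ray(c,uv,z):
    K,e,M=c; d=M@np.linalg.inv(K)@np.r_[uv,1.]; return e+d*(z-e[2])/d[2]
def cloud(c,dep):
    K,e,M=c; v,u=np.mgrid[:dep.shape[0],:dep.shape[1]]
    P=np.stack([(u-K[0,2])/K[0,0],(v-K[1,2])/K[1,1],np.ones(dep.shape)],-1)*dep[...,None]
    return P@M.T+e
def save(n,im,s=1):
    cv2.imwrite(f"pics/{n}.png",cv2.resize(im[...,::-1],None,fx=s,fy=s,interpolation=cv2.INTER_CUBIC))
def proj(c,P):
    K,e,M=c; p=K@(M.T@(np.array(P)-e)); return p[:2]/p[2]
E
python3 - <<'E'
from h import *
for n in("top","scene"):
    c=cam(n);im,d=camera(n);np.savez(f"{n}0.npz",im=im,d=d);save(n+"0",im);print(n,c[0][0,0],c[1],c[2].round(3).tolist())
o=get_obs();print(o["t"],o["position"],o["eef_rot"],o["ft_force"],o["grip_width"])
E
```

```text
top 392.9808547813799 [0.5425779  0.03344245 1.09336068] [[-0.022, -0.998, 0.054], [-1.0, 0.022, -0.008], [0.007, -0.054, -0.998]]
scene 446.5682111552845 [1.21731327 0.38487628 1.09255454] [[-0.48, 0.706, -0.522], [0.877, 0.379, -0.294], [-0.009, -0.598, -0.801]]
0.1 [ 0.20277324 -0.48383164  0.30281333] [-1.06876086e-03  9.80380692e-01  1.97110512e-01 -5.89285613e-05] [-0.59908256  0.52650116  0.33603743] 0.08522983144611308
```

View pics/top0.png

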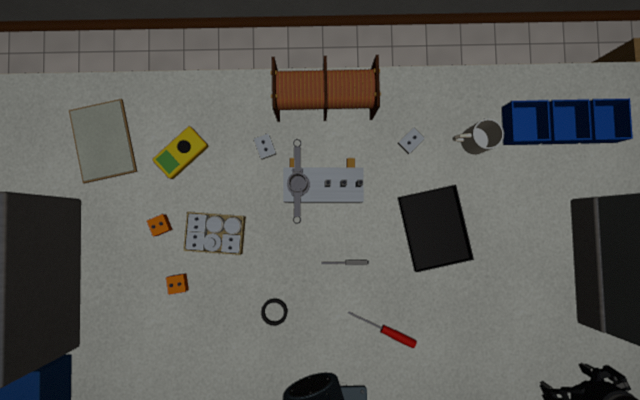

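View pics/scene0.png

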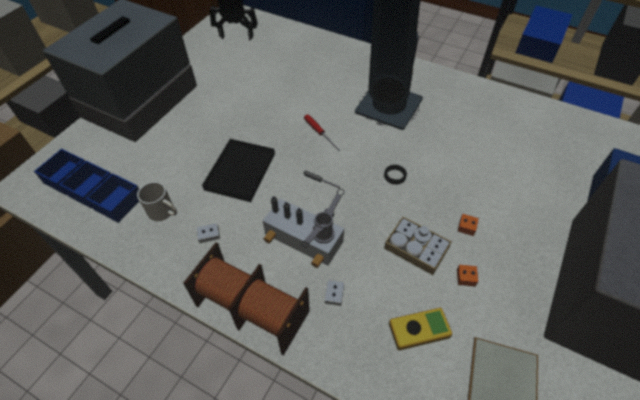

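```bash
python3 - <<'E'
from h import *
f=np.load("top0.npz");im,d=f["im"],f["d"];c=cam("top");P=cloud(c,d)
x,y,z=P[...,0],P[...,1],P[...,2]
def rect(m,n):
    m=(m&(d>0)).astype(np.uint8)
    k,l,s,_=cv2.connectedComponentsWithStats(m)
    i=1+np.argmax(s[1:,4]);q=np.argwhere(l==i);Q=P[q[:,0],q[:,1]]
    r=cv2.minAreaRect((Q[:,:2]*1000).astype(np.float32));print(n,s[i,4],"ctr",np.round(r[0],1),"size",np.round(r[1],1),"ang",round(r[2],1),"z",Q[:,2].mean().round(4),"mean",Q.mean(0).round(4))
print("bench z",np.median(z[300:380,450:540]))
w=np.zeros(d.shape,bool)
def win(u0,u1,v0,v1):
    m=np.zeros(d.shape,bool);m[v0:v1,u0:u1]=1;return m
rect(win(270,370,130,230)&(z>.055)&(z<.08),"manifold")
rect(win(270,320,130,230)&(z>.135)&(z<.150),"mouth")
rect(win(315,370,165,200)&(z>.11),"probes")
g=im.max(2)
rect(win(380,490,170,290)&(g<60),"tray")
rect(win(380,490,170,290)&(z>.018),"traywall")
rect(win(170,260,200,265)&(z>.022),"crate")
rect(win(170,260,200,265)&(z>.052),"knob")
rect(win(310,380,250,275)&(z>.005),"probe4")
for s in((320,366,172,196),):
    m=win(*s)&(z>.1);k,l,st,ce=cv2.connectedComponentsWithStats(m.astype(np.uint8));
    for i in range(1,k):print(st[i],P[l==i].mean(0).round(4))
crop=im[140:275,175:375];save("top0c",crop,4)
E
```

```text
bench z -0.000920314305082548
manifold 1888 ctr [639.7 -10.1] size [162.8  89.9] ang 88.6 z 0.0698 mean [ 0.6383 -0.0129  0.0698]
mouth 415 ctr [643.5  76.9] size [153.   47.6] ang 11.5 z 0.1426 mean [0.6446 0.0765 0.1426]
probes 41 ctr [638.  -77.5] size [13.2 13.9] ang 88.7 z 0.1288 mean [ 0.6376 -0.0771  0.1288]
tray 4608 ctr [ 515.3 -293.5] size [213.5 161. ] ang 11.0 z 0.0063 mean [ 0.5166 -0.2974  0.0063]
traywall 551 ctr [ 519.3 -293. ] size [210.2 161.2] ang 10.9 z 0.0258 mean [ 0.5154 -0.2978  0.0258]
crate 2088 ctr [518.9 308.6] size [155.  104.9] ang 84.4 z 0.0376 mean [0.5179 0.3088 0.0376]
knob 84 ctr [496.2 309.8] size [24.3 23.3] ang 87.9 z 0.0632 mean [0.4953 0.3093 0.0632]
probe4 197 ctr [431.4 -44.3] size [128.7  14.3] ang 88.7 z 0.012 mean [ 0.4304 -0.0541  0.012 ]
[334 175   1   1   1] [0.5426 0.0334 1.0934]
[360 177   1   1   1] [0.5426 0.0334 1.0934]
[325 179   6   7  41] [0.639  0.0013 0.1285]
[340 179   7   8  46] [ 0.6361 -0.036   0.1476]
[356 179   7   7  47] [ 0.6374 -0.0768  0.126 ]
[352 183   1   1   1] [0.5426 0.0334 1.0934]
[330 191   1   1   1] [0.5426 0.0334 1.0934]
[339 194   1   1   1] [0.5426 0.0334 1.0934]
```

View pics/top0c.png

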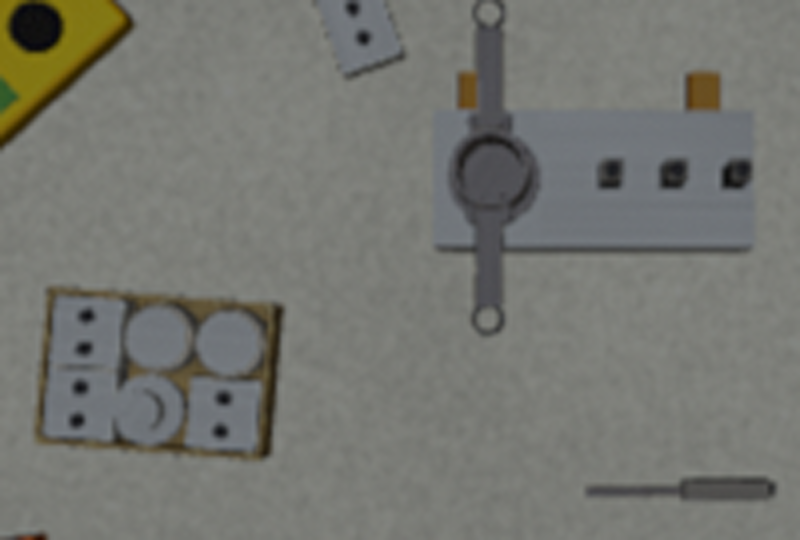

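```bash
cat >> h.py <<'E'
def pose(o=None):
    o=o or get_obs(); q=o["eef_rot"]; return np.array(o["position"]),R.from_quat([q[1],q[2],q[3],q[0]])
def down(psi,tilt=0): # tool yaw psi (deg), then turned about tool y by tilt deg
    return R.from_euler("z",psi,degrees=True)*R.from_euler("x",180,degrees=True)*R.from_euler("y",tilt,degrees=True)
def go(p,Rt=None,o=None): # shift units in current tool axes, then turn units
    p0,R0=pose(o); s=R0.inv().apply(np.array(p)-p0)/.025
    r=(R0.inv()*Rt).as_rotvec(degrees=True)/5 if Rt else np.zeros(3)
    print("shift",s.round(2),"turn",r.round(2),"| rows",np.ceil(abs(np.r_[s,r]).max()))
def st():
    o=get_obs();p,r=pose(o);print("t",round(o["t"],1),"p",p.round(4),"x",r.as_matrix()[:,0].round(3),"z",r.as_matrix()[:,2].round(3),"F",np.round(o["ft_force"],1),"w",round(o["grip_width"],4),"g",np.round(o["grasp_force"],1),"J",np.round(o["joints"],2))
E
python3 - <<'E'
from h import *
st();go([.4306,-.0773,.2],down(90));print(cam("wrist"))
E
```

```text
t 0.1 p [ 0.2028 -0.4838  0.3028] x [0.922 0.386 0.   ] z [-0.001  0.002 -1.   ] F [-0.6  0.5  0.3] w 0.0852 g 0.0 J [-1.3   0.05  0.1   1.62  0.    1.44]
shift [ 14.69 -11.47   4.14] turn [ -0.02  -0.02 -13.45] | rows 15.0
(array([[286.56013923,   0.        , 315.4414832 ],
       [  0.        , 286.56013923, 201.16347153],
       [  0.        ,   0.        ,   1.        ]]), array([ 0.26461116, -0.45783878,  0.37276406]), array([[ 0.38589126, -0.88987169, -0.24334402],
       [-0.92254209, -0.37279696, -0.09969208],
       [-0.00200475,  0.26296541, -0.96480318]]))
```

Request:
carry_out:
  commands:
    - [1,[0.98,-0.765,0.276],[0,0,0]]
    - [1,[0.98,-0.765,0.276],[0,0,0]]
    - [1,[0.98,-0.765,0.276],[0,0,0]]
    - [1,[0.98,-0.765,0.276],[0,0,0]]
    - [1,[0.98,-0.765,0.276],[0,0,0]]

```text
t: 0.6
position: [0.2792, -0.3473, 0.2685]
eef_rot: [-0.0, 0.98, 0.197, -0.0]
ft_force: [0.7, 0.2, 0.5]
grip_width: 0.0854
grasp_force: 0.0
```

Request:
carry_out:
  commands:
    - [1,[0.98,-0.765,0.276],[0,0,0]]
    - [1,[0.98,-0.765,0.276],[0,0,0]]
    - [1,[0.98,-0.765,0.276],[0,0,0]]
    - [1,[0.98,-0.765,0.276],[0,0,0]]
    - [1,[0.98,-0.765,0.276],[0,0,0]]

```text
t: 1.1
position: [0.3551, -0.2118, 0.2341]
eef_rot: [-0.0, 0.98, 0.197, -0.0]
ft_force: [0.6, 0.5, -0.8]
grip_width: 0.0856
grasp_force: 0.0
```

Request:
carry_out:
  commands:
    - [1,[0.98,-0.765,0.276],[0,0,0]]
    - [1,[0.98,-0.765,0.276],[0,0,0]]
    - [1,[0.98,-0.765,0.276],[0,0,0]]
    - [1,[0.98,-0.765,0.276],[0,0,0]]
    - [1,[0.98,-0.765,0.276],[0,0,0]]

```text
t: 1.6
position: [0.4311, -0.0763, 0.1996]
eef_rot: [-0.0, 0.98, 0.197, -0.0]
ft_force: [-0.7, 0.3, 0.5]
grip_width: 0.0852
grasp_force: 0.0
```

Request:
carry_out:
  commands:
    - [0.5,[0,0,0],[0,0,-0.96]]
    - [0.5,[0,0,0],[0,0,-0.96]]
    - [0.5,[0,0,0],[0,0,-0.96]]
    - [0.5,[0,0,0],[0,0,-0.96]]
    - [0.5,[0,0,0],[0,0,-0.96]]

```text
t: 2.1
position: [0.4306, -0.0774, 0.1998]
eef_rot: [-0.0, 0.917, 0.398, -0.0]
ft_force: [-0.4, -1.0, 0.9]
grip_width: 0.043
grasp_force: 0.0
```

Request:
carry_out:
  commands:
    - [0.5,[0,0,0],[0,0,-0.96]]
    - [0.5,[0,0,0],[0,0,-0.96]]
    - [0.5,[0,0,0],[0,0,-0.96]]
    - [0.5,[0,0,0],[0,0,-0.96]]
    - [0.5,[0,0,0],[0,0,-0.96]]

```text
t: 2.6
position: [0.4306, -0.0774, 0.1998]
eef_rot: [-0.001, 0.814, 0.58, -0.0]
ft_force: [-1.0, -0.2, 0.3]
grip_width: 0.0426
grasp_force: 0.0
```

Request:
carry_out:
  commands:
    - [0.5,[0,0,0],[0,0,-0.96]]
    - [0.5,[0,0,0],[0,0,-0.96]]
    - [0.5,[0,0,0],[0,0,-0.96]]
    - [0.5,[0,0,0],[0,0,-0.97]]
    - [0.5,[0,0,0],[0,0,0]]

```text
t: 3.1
position: [0.4306, -0.0775, 0.1999]
eef_rot: [-0.001, 0.707, 0.707, -0.0]
ft_force: [0.1, 0.1, -0.4]
grip_width: 0.0425
grasp_force: 0.0
```

```bash
python3 - <<'E'
from h import *
st();c=cam("wrist");im,d=camera("wrist");np.savez("w1.npz",im=im,d=d);save("w1",im)
P=cloud(c,d);z=P[...,2]
m=((d>0)&(z>.006)&(z<.03)&(abs(P[...,0]-.43)<.06)&(abs(P[...,1]+.05)<.1)).astype(np.uint8)
k,l,s,_=cv2.connectedComponentsWithStats(m);i=1+np.argmax(s[1:,4]);Q=P[l==i]
r=cv2.minAreaRect((Q[:,:2]*1000).astype(np.float32));print(r,s[i],Q[:,2].max())
for a,b in((-.2,-.11),(-.11,-.09),(-.09,-.07),(-.07,-.05),(-.04,-.02),(-.02,.0)):
    q=Q[(Q[:,1]>a)&(Q[:,1]<b)]
    if len(q):print(a,q[:,0].min(),q[:,0].max(),q[:,1].min(),q[:,1].max(),np.median(q[:,2]))
E
```

```text
t 3.1 p [ 0.4306 -0.0775  0.1999] x [0. 1. 0.] z [-0.001  0.    -1.   ] F [ 0.1  0.1 -0.4] w 0.0425 g 0.0 J [-0.33 -0.18 -0.32  1.43  0.    1.24]
((429.1542053222656, -45.548011779785156), (129.6765899658203, 13.66910457611084), 89.4455337524414) [ 306   87   16  144 1605] 0.01676798267912427
-0.2 0.4245331777047276 0.4322701695587354 -0.1103446107082336 -0.11009273160312893 0.010031836408067096
-0.11 0.42178280316262384 0.4351077848785635 -0.10988494506603154 -0.0900728439144259 0.01379569265619085
-0.09 0.4219365988106346 0.43506048273967823 -0.08989062356905826 -0.07037592114289791 0.014025335255658772
-0.07 0.42212948121967 0.4358937510419368 -0.06996993178521979 -0.05015092159246336 0.01396047523473215
-0.04 0.42587830246262715 0.4322527348516017 -0.0399478091914047 -0.020684375246682964 0.009826819139426457
-0.02 0.42601410307536974 0.432244779792567 -0.019971481955602582 -0.00039776970191398274 0.009891147114088172
```

View pics/w1.png

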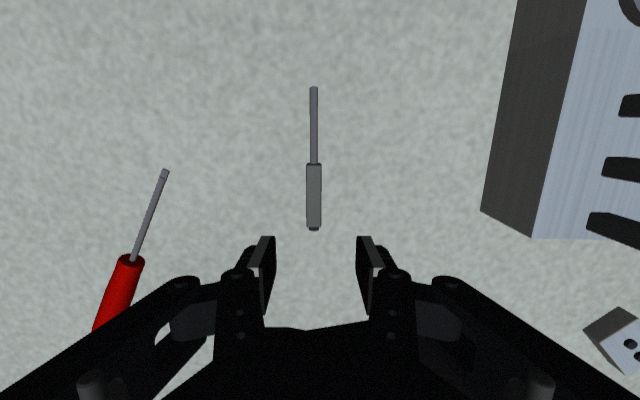

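Request:
carry_out:
  commands:
    - [0.4,[-0.1,-0.06,1],[0,0,0]]
    - [0.4,[0,0,1],[0,0,0]]
    - [0.4,[0,0,1],[0,0,0]]
    - [0.4,[0,0,1],[0,0,0]]
    - [0.4,[0,0,0.6],[0,0,0]]

```text
t: 3.65
position: [0.428, -0.0796, 0.083]
eef_rot: [-0.002, 0.708, 0.706, -0.001]
ft_force: [-0.3, 0.7, -0.0]
grip_width: 0.0347
grasp_force: 0.0
```

Request:
carry_out:
  commands:
    - [0.4,[0,0,0.2],[0,0,0]]
    - [0.4,[0,0,0.2],[0,0,0]]
    - [0.1,[0,0,0],[0,0,0]]
    - [0.1,[0,0,0],[0,0,0]]
    - [0.1,[0,0,0],[0,0,0]]
  grip_force: 20

```text
t: 4.15
position: [0.4301, -0.0803, 0.0763]
eef_rot: [0.001, 0.707, 0.707, 0.0]
ft_force: [0.3, 0.5, -0.1]
grip_width: 0.0129
grasp_force: 23.2
```

Request:
carry_out:
  commands:
    - [0.1,[0,0,0],[0,0,0]]
    - [0.1,[0,0,0],[0,0,0]]
    - [0.1,[0,0,0],[0,0,0]]

```text
t: 4.45
position: [0.4299, -0.0802, 0.076]
eef_rot: [0.001, 0.707, 0.707, 0.0]
ft_force: [-1.2, 0.1, 1.6]
grip_width: 0.0132
grasp_force: 23.5
```

Request:
carry_out:
  commands:
    - [0.1,[0,0,-0.5],[0,0,0]]
    - [0.1,[0,0,-1],[0,0,0]]
    - [0.1,[0,0,-1],[0,0,-1]]
    - [0.1,[0,0,-1],[0,0,-1]]
    - [0.1,[0,0,-0.5],[0,0,-1]]

```text
t: 4.95
position: [0.4305, -0.0804, 0.1788]
eef_rot: [0.002, 0.607, 0.794, 0.001]
ft_force: [-0.2, -0.6, 0.2]
grip_width: 0.0131
grasp_force: 23.2
```

Request:
carry_out:
  commands:
    - [0.1,[0,0,0],[0,0,-1]]
    - [0.1,[0,0,0],[0,0,-1]]
    - [0.1,[0,0,0],[0,0,-1]]
    - [0.1,[0,0,0],[0,0,-1]]
    - [0.1,[0,0,0],[0,0,-1]]

```text
t: 5.45
position: [0.4294, -0.0801, 0.1762]
eef_rot: [0.0, 0.421, 0.907, 0.0]
ft_force: [0.4, -0.1, -1.1]
grip_width: 0.0135
grasp_force: 23.2
```

Request:
carry_out:
  commands:
    - [0.1,[0,0,0],[0,0,-1]]
    - [0.1,[0,0,0],[0,0,-1]]
    - [0.1,[0,0,0],[0,0,-1]]
    - [0.1,[0,0,0],[0,0,-1]]
    - [0.1,[0,0,0],[0,0,-1]]

```text
t: 5.95
position: [0.4294, -0.0801, 0.1761]
eef_rot: [0.0, 0.215, 0.977, -0.0]
ft_force: [-0.1, 0.0, -0.9]
grip_width: 0.0132
grasp_force: 23.2
```

Request:
carry_out:
  commands:
    - [0.1,[0,0,0],[0,0,-1]]
    - [0.1,[0,0,0],[0,0,-1]]
    - [0.1,[0,0,0],[0,0,-1]]
    - [0.1,[0,0,0],[0,0,-1]]
    - [0.1,[0,0,0],[0,0,-1]]

```text
t: 6.45
position: [0.4294, -0.0801, 0.1762]
eef_rot: [0.0, -0.002, 1.0, -0.0]
ft_force: [0.4, -0.7, -0.6]
grip_width: 0.0134
grasp_force: 23.2
```

```bash
cat >> h.py <<'E'
def tray():
    c=cam("top");im,d=camera("top");P=cloud(c,d)
    m=(d>0)&(P[...,2]>.018)&(P[...,2]<.034)&(P[...,1]<-.15)&(P[...,1]>-.45)&(P[...,0]>.33)&(P[...,0]<.72)&(im.max(2)<60)
    Q=P[m];r=cv2.minAreaRect((Q[:,:2]*1000).astype(np.float32));(w,h),a=r[1],r[2]
    if w<h:a-=90
    print("tray",np.round(r[0],1),np.round(r[1],1),"yaw",round(a,1),m.sum())
    return np.r_[r[0]]/1000,a
def slot(t,xs,ys):
    c,a=t; A=R.from_euler("z",a,degrees=True).as_matrix()[:2,:2]; return c+A@np.array([xs,ys])
E
python3 - <<'E'
from h import *
st();t=tray();p=slot(t,.005,-.048);print(p);go([*p,.15],down(180+t[1]))
E
```

```text
t 6.5 p [ 0.4294 -0.0801  0.1762] x [-1.    -0.003 -0.   ] z [ 0. -0. -1.] F [ 0.4 -0.7 -0.6] w 0.0134 g 23.2 J [-0.34 -0.17 -0.37  1.38  0.   -0.34]
tray [ 517.9 -293.2] [208.  161.1] yaw 11.0 480
[ 0.53196528 -0.33939199]
shift [ -4.04 -10.39   1.05] turn [-0.    0.   -2.13] | rows 11.0
```

Request:
carry_out:
  commands:
    - [0.1,[-0.37,-0.95,0],[0,0,0]]
    - [0.1,[-0.37,-0.95,0],[0,0,0]]
    - [0.1,[-0.37,-0.95,0],[0,0,0]]
    - [0.1,[-0.37,-0.95,0],[0,0,0]]
    - [0.1,[-0.37,-0.95,0],[0,0,0]]

```text
t: 7.0
position: [0.476, -0.1998, 0.176]
eef_rot: [0.0, 0.001, 1.0, -0.0]
ft_force: [0.0, -0.2, -0.0]
grip_width: 0.0133
grasp_force: 23.2
```

Request:
carry_out:
  commands:
    - [0.1,[-0.37,-0.95,0],[0,0,0]]
    - [0.1,[-0.37,-0.95,0],[0,0,0]]
    - [0.1,[-0.37,-0.95,0],[0,0,0]]
    - [0.1,[-0.37,-0.95,0],[0,0,0]]
    - [0.1,[-0.37,-0.95,0],[0,0,0]]

```text
t: 7.5
position: [0.5222, -0.3186, 0.1758]
eef_rot: [0.0, 0.001, 1.0, 0.0]
ft_force: [0.8, 0.6, 0.0]
grip_width: 0.0132
grasp_force: 23.2
```

Request:
carry_out:
  commands:
    - [0.1,[-0.34,-0.89,0],[0,0,0]]
    - [0.1,[0,0,0],[0,0,-0.71]]
    - [0.1,[0,0,0],[0,0,-0.71]]
    - [0.1,[0,0,0],[0,0,-0.71]]
    - [0.1,[0,0,0],[0,0,0]]

```text
t: 8.0
position: [0.5304, -0.34, 0.1757]
eef_rot: [-0.0, -0.092, 0.996, 0.0]
ft_force: [-0.2, 0.0, -0.1]
grip_width: 0.0133
grasp_force: 23.2
```

```bash
python3 - <<'E'
from h import *
st();t=tray();p=slot(t,.005,-.048);go([*p,.0805],down(180+t[1]))
im,d=camera("wrist");save("w2",im)
E
```

```text
t 8.0 p [ 0.5304 -0.34    0.1757] x [-0.983 -0.183  0.   ] z [-0.  0. -1.] F [-0.2  0.  -0.1] w 0.0133 g 23.2 J [-0.68  0.33  0.17  1.41  0.   -0.86]
tray [ 517.7 -292.8] [207.7 160.3] yaw 10.9 364
shift [-0.06  0.03  3.81] turn [ 0.   -0.   -0.09] | rows 4.0
```

View pics/w2.png

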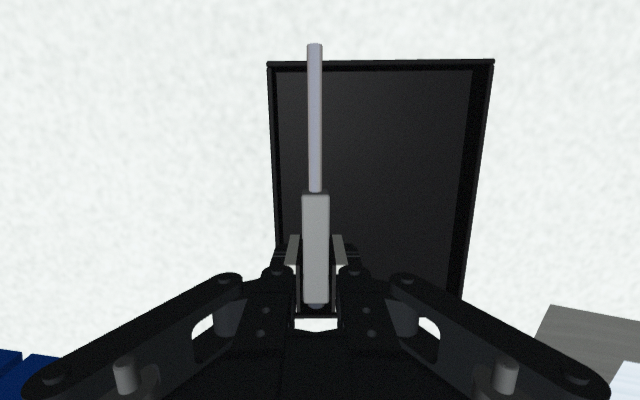

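Request:
carry_out:
  commands:
    - [0.1,[0,0,1],[0,0,0]]
    - [0.1,[0,0,1],[0,0,0]]
    - [0.1,[0,0,1],[0,0,0]]
    - [0.1,[0,0,0.5],[0,0,0]]
    - [0.1,[0,0,0.15],[0,0,0]]

```text
t: 8.6
position: [0.5293, -0.3389, 0.082]
eef_rot: [-0.001, -0.092, 0.996, 0.001]
ft_force: [-0.6, 0.2, -1.8]
grip_width: 0.0132
grasp_force: 23.2
```

Request:
carry_out:
  commands:
    - [0.1,[0,0,0.15],[0,0,0]]
    - [0.1,[0,0,0],[0,0,0]]
    - [0.2,[0,0,0],[0,0,0]]
    - [0.26,[0,0,0],[0,0,0]]
    - [0.26,[0,0,0],[0,0,0]]

```text
t: 9.1
position: [0.5309, -0.3403, 0.0816]
eef_rot: [0.001, -0.093, 0.996, -0.001]
ft_force: [-0.1, 0.1, -0.2]
grip_width: 0.022
grasp_force: 0.0
```

Request:
carry_out:
  commands:
    - [0.26,[0,0,-0.4],[0,0,0]]
    - [0.26,[0,0,-1],[0,0,0]]
    - [0.26,[0,0,-1],[0,0,0]]
    - [0.26,[0,0,-1],[0,0,0]]
    - [0.26,[0,0,-0.8],[0,0,0]]

```text
t: 9.6
position: [0.5309, -0.3402, 0.1884]
eef_rot: [0.001, -0.093, 0.996, -0.001]
ft_force: [0.2, -0.6, -0.7]
grip_width: 0.0219
grasp_force: 0.0
```

```bash
python3 - <<'E'
from h import *
c=cam("top");im,d=camera("top");P=cloud(c,d)
st()
# refine manifold/probes with several frames
acc=[]
for k in range(3):
    im,d=camera("top");P=cloud(c,d);z=P[...,2]
    m=(d>0)&(z>.06)&(z<.08)&(abs(P[...,0]-.64)<.1)&(abs(P[...,1])<.16)
    print(cv2.minAreaRect((P[m][:,:2]*1000).astype(np.float32)))
    for y0 in(0,-.04,-.08):
        b=(d>0)&(z>.12)&(z<.14)&(abs(P[...,0]-.637)<.02)&(abs(P[...,1]-y0)<.015);print(P[b].mean(0).round(4),b.sum())
save("top1",im)
E
```

```text
t 9.7 p [ 0.5321 -0.3412  0.1925] x [-0.983 -0.185 -0.006] z [ 0.007 -0.006 -1.   ] F [ 1.1 -1.4  3.3] w 0.0222 g 0.0 J [-0.68  0.32  0.19  1.43 -0.   -0.86]
((640.063232421875, 12.355667114257812), (207.4836883544922, 89.68943786621094), 88.76905059814453)
[0.6397 0.0012 0.1314] 36
[ 0.639  -0.0382  0.1307] 36
[ 0.6381 -0.0776  0.1309] 36
((640.0167236328125, 12.061386108398438), (207.73446655273438, 89.79378509521484), 88.85272216796875)
[0.6399 0.001  0.1306] 35
[ 0.6389 -0.0381  0.1317] 36
[ 0.6381 -0.0775  0.131 ] 36
((640.1270141601562, 12.381378173828125), (207.41600036621094, 89.7442626953125), 88.67701721191406)
[0.6398 0.0012 0.1312] 36
[ 0.639  -0.0382  0.131 ] 36
[ 0.6381 -0.0775  0.1317] 36
```

```bash
python3 - <<'E'
from h import *
go([.45,-.0776,.2]);Rt=down(178.8,-80);print(Rt.as_matrix().round(3))
zd=Rt.as_matrix()[:,2]
for q in([.6398,.0012,.112],[.639,-.0382,.112],[.6381,-.0776,.112]):print(np.array(q)-.067*zd)
E
```

```text
shift [ 1.24 10.92 -0.57] turn [0. 0. 0.] | rows 11.0
[[-0.174  0.021  0.985]
 [ 0.004  1.    -0.021]
 [-0.985  0.    -0.174]]
[0.57383235 0.00258183 0.12363443]
[ 0.57303235 -0.03681817  0.12363443]
[ 0.57213235 -0.07621817  0.12363443]
```

Request:
carry_out:
  commands:
    - [0.28,[0.11,0.99,-0.05],[0,0,0]]
    - [0.28,[0.11,0.99,-0.05],[0,0,0]]
    - [0.28,[0.11,0.99,-0.05],[0,0,0]]
    - [0.28,[0.11,0.99,-0.05],[0,0,0]]
    - [0.28,[0.11,0.99,-0.05],[0,0,0]]

```text
t: 10.3
position: [0.4927, -0.2193, 0.1894]
eef_rot: [-0.002, -0.093, 0.996, 0.001]
ft_force: [-0.2, -0.0, 0.6]
grip_width: 0.0239
grasp_force: 0.0
```

Request:
carry_out:
  commands:
    - [0.28,[0.11,0.99,-0.05],[0,0,0]]
    - [0.28,[0.11,0.99,-0.05],[0,0,0]]
    - [0.28,[0.11,0.99,-0.05],[0,0,0]]
    - [0.28,[0.11,0.99,-0.05],[0,0,0]]
    - [0.28,[0.11,0.99,-0.05],[0,0,0]]

```text
t: 10.8
position: [0.4562, -0.1004, 0.1958]
eef_rot: [-0.002, -0.093, 0.996, 0.001]
ft_force: [0.0, -0.3, 1.1]
grip_width: 0.0242
grasp_force: 0.0
```

Request:
carry_out:
  commands:
    - [0.28,[0.11,0.99,-0.05],[0,0,0]]
    - [0.28,[0,0,0],[0,0,0.8]]
    - [0.28,[0,0,0],[0,0,0.8]]
    - [0.28,[0,0,0],[0,0,0.84]]
    - [0.28,[0,0,0],[0,-1,0]]

```text
t: 11.3
position: [0.4505, -0.0776, 0.1963]
eef_rot: [0.042, 0.014, 0.999, 0.0]
ft_force: [-1.0, -0.4, 0.3]
grip_width: 0.0242
grasp_force: 0.0
```

Request:
carry_out:
  commands:
    - [0.28,[0,0,0],[0,-1,0]]
    - [0.28,[0,0,0],[0,-1,0]]
    - [0.28,[0,0,0],[0,-1,0]]
    - [0.28,[0,0,0],[0,-1,0]]
    - [0.28,[0,0,0],[0,-1,0]]

```text
t: 11.8
position: [0.4495, -0.0775, 0.1969]
eef_rot: [0.259, 0.013, 0.966, -0.003]
ft_force: [0.2, -0.2, -0.1]
grip_width: 0.0239
grasp_force: 0.0
```

Request:
carry_out:
  commands:
    - [0.28,[0,0,0],[0,-1,0]]
    - [0.28,[0,0,0],[0,-1,0]]
    - [0.28,[0,0,0],[0,-1,0]]
    - [0.28,[0,0,0],[0,-1,0]]
    - [0.28,[0,0,0],[0,-1,0]]

```text
t: 12.3
position: [0.4616, -0.0819, 0.1949]
eef_rot: [0.457, 0.012, 0.889, -0.003]
ft_force: [1.5, 0.0, 1.0]
grip_width: 0.0238
grasp_force: 0.0
```

Request:
carry_out:
  commands:
    - [0.28,[0,0,0],[0,-1,0]]
    - [0.28,[0,0,0],[0,-1,0]]
    - [0.28,[0,0,0],[0,-1,0]]
    - [0.28,[0,0,0],[0,-1,0]]
    - [0.28,[0,0,0],[0,-1,0]]

```text
t: 12.8
position: [0.5043, -0.1041, 0.2521]
eef_rot: [0.61, 0.005, 0.792, 0.003]
ft_force: [-0.3, 0.0, -0.3]
grip_width: 0.024
grasp_force: 0.0
```

```bash
python3 - <<'E'
from h import *
st();go([.48,-.0762,.1236],down(178.8,-80));c=cam("wrist");print(c[1]);im,d=camera("wrist");save("w3",im);np.savez("w3.npz",im=im,d=d)
E
```

```text
t 12.8 p [ 0.5043 -0.1041  0.2521] x [-0.256  0.012 -0.967] z [ 0.967 -0.002 -0.256] F [-0.3  0.  -0.3] w 0.024 g 0.0 J [-0.6  -0.99 -1.21  0.09  0.58 -0.16]
shift [5.23 1.05 0.38] turn [ 0.21 -0.97 -0.09] | rows 6.0
[ 0.42010988 -0.10270379  0.205705  ]
```

View pics/w3.png

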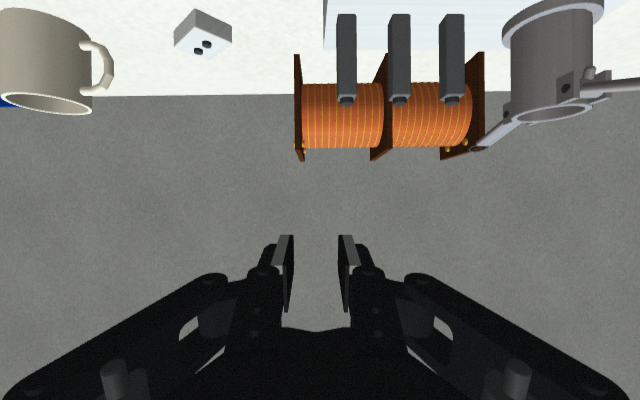

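```bash
cat > kin.py <<'E'
import numpy as np
from scipy.optimize import least_squares
D=[(.048,.099,.5246,.3035),(-.18,-.32,.4375,.1999),(-.17,-.37,.4368,.1762),(.33,.17,.63,.1757),(.32,.19,.6322,.1925)]
Fq=(-.60,-.99,-1.21); Fp=np.array([.5043,-.1041,.2521]);Fd=np.array([.967,-.002,-.256])
def wr(x,q2,q3):
    h,L1,L2,e=x[:4];g=q2-q3
    return L1*np.sin(q2)+L2*np.cos(g)+e*np.sin(g), h+L1*np.cos(q2)-L2*np.sin(g)+e*np.cos(g)
def res(x):
    o=[]
    for q2,q3,r,z in D:
        a,b=wr(x,q2,q3);o+=[a-r,b-x[4]-z]
    a,b=wr(x,*Fq[1:]);w=np.array([a*np.cos(Fq[0]),a*np.sin(Fq[0]),b])+x[4]*Fd-Fp
    return np.r_[o,w,(x[:5]-[.25,.3,.4,0,.2])*.02]
if __name__=="__main__":
    s=least_squares(res,[.25,.3,.4,0,.2]);print(s.x.round(3),s.fun.round(4))
    np.save("kin.npy",s.x)
E
python3 kin.py
```

```text
[0.215 0.385 0.508 0.038 0.36 ] [-0.0005 -0.0006  0.0021  0.0001  0.0037 -0.006   0.0024 -0.0004 -0.0024
 -0.0007 -0.0059  0.0003  0.0076 -0.0007  0.0017  0.0022  0.0008  0.0032]
```

```bash
cat > ik.py <<'E'
import numpy as np
from scipy.optimize import least_squares
from kin import wr,D,Fq,Fp,Fd
def fk(x,q):
    j1,q2,q3,q4,q5=q;a,b=wr(x,q2,q3);p=q2-q3+q4
    u=np.array([np.cos(j1),np.sin(j1),0]);n=np.array([-u[1],u[0],0])
    d=np.cos(p)*u-np.sin(p)*np.array([0,0,1]);t=np.cos(q5)*d+np.sin(q5)*n
    return a*u+np.array([0,0,b])+x[4]*d+x[5]*t,t
def res(x):
    o=[]
    for q2,q3,r,z in D:
        P,_=fk(x,[0,q2,q3,np.pi/2-q2+q3,0]);o+=[P[0]-r,P[2]-z]
    P,t=fk(x,[*Fq,.09,.58]);return np.r_[o,P-Fp,(x-[.25,.35,.45,0,.08,.22])*.02]
X=least_squares(res,[.25,.35,.45,0,.08,.22]).x
lo=np.array([-2.91,-.97,-1.19,-2.1,-1.45]);hi=np.array([2.91,1.9,1.4,2.25,1.43])
def ik(P,d):
    best=None
    for g in([-.5,0,0,.5,.5],[-.8,.5,0,0,1.2],[-.3,-.5,-.8,.3,.3],[.3,0,0,.5,-.5]):
        s=least_squares(lambda q:np.r_[(fk(X,q)[0]-P)*10,fk(X,q)[1]-d],g,bounds=(lo,hi))
        if best is None or s.cost<best.cost:best=s
    return best.x,np.linalg.norm(best.fun[:3])/10,np.linalg.norm(best.fun[3:])
if __name__=="__main__":
    print(X.round(3),np.abs(res(X)).max())
    for pr in([.6381,-.0776,.112],[.6398,.0012,.112]):
        for th in(20,35,50,65,80):
            for ph in(10,20,30):
                a,b=np.radians([th,ph]);d=np.array([np.cos(a)*np.cos(b),np.sin(a)*np.cos(b),-np.sin(b)])
                e=[]
                for off,up in((.067,0),(.067,.075),(.13,0)):
                    q,r1,r2=ik(np.array(pr)-off*d+[0,0,up],d);e+=[round(r1*1000),round(r2,2)]
                print(pr[1],th,ph,e,q.round(2))
E
python3 ik.py
```

```text
[0.214 0.383 0.508 0.038 0.    0.358] 0.007540807041081732
-0.0776 20 10 [0, np.float64(0.0), 0, np.float64(0.0), 0, np.float64(0.0)] [-0.92 -0.03 -1.01 -0.45  1.22]
-0.0776 20 20 [0, np.float64(0.0), 0, np.float64(0.0), 0, np.float64(0.0)] [-0.85 -0.25 -0.97  0.06  1.07]
-0.0776 20 30 [0, np.float64(0.0), 0, np.float64(0.0), 0, np.float64(0.0)] [-0.75 -0.36 -0.87  0.38  0.88]
-0.0776 35 10 [0, np.float64(0.0), 0, np.float64(0.0), 0, np.float64(0.0)] [-0.97  0.26 -0.68  0.67  1.4 ]
-0.0776 35 20 [0, np.float64(0.0), 0, np.float64(0.0), 0, np.float64(0.0)] [-0.92  0.08 -0.67  0.7   1.22]
-0.0776 35 30 [0, np.float64(0.0), 0, np.float64(0.0), 0, np.float64(0.0)] [-0.83 -0.04 -0.61  0.79  1.03]
-0.0776 50 10 [0, np.float64(0.0), 0, np.float64(0.0), 0, np.float64(0.0)] [-0.94  0.51 -0.33  1.66  1.28]
-0.0776 50 20 [0, np.float64(0.0), 0, np.float64(0.0), 0, np.float64(0.0)] [-0.9   0.36 -0.34  1.38  1.17]
-0.0776 50 30 [0, np.float64(0.0), 0, np.float64(0.0), 0, np.float64(0.0)] [-0.83  0.23 -0.31  1.25  1.03]
-0.0776 65 10 [0, np.float64(0.0), 0, np.float64(0.0), 0, np.float64(0.0)] [-0
[... 1455 characters left out ...]
loat64(0.0), 0, np.float64(0.0)] [-0.72  0.1  -0.46  1.05  1.05]
0.0012 65 10 [0, np.float64(0.0), 0, np.float64(0.0), 0, np.float64(0.0)] [-0.78  0.63 -0.14  1.89  1.18]
0.0012 65 20 [0, np.float64(0.0), 0, np.float64(0.0), 0, np.float64(0.0)] [-0.75  0.49 -0.16  1.63  1.11]
0.0012 65 30 [0, np.float64(0.0), 0, np.float64(0.0), 0, np.float64(0.0)] [-0.69  0.37 -0.15  1.47  0.99]
0.0012 80 10 [0, np.float64(0.0), 0, np.float64(0.0), 0, np.float64(0.0)] [-0.7   0.87  0.25  2.19  1.02]
0.0012 80 20 [0, np.float64(0.0), 0, np.float64(0.0), 0, np.float64(0.0)] [-0.68  0.74  0.22  1.98  0.97]
0.0012 80 30 [0, np.float64(0.0), 0, np.float64(0.0), 0, np.float64(0.0)] [-0.63  0.62  0.2   1.81  0.89]
```

```bash
cat > chk.py <<'E'
from ik import *
def dr(th,ph):
    a,b=np.radians([th,ph]);return np.array([np.cos(a)*np.cos(b),np.sin(a)*np.cos(b),-np.sin(b)])
def c(n,P,th,ph):
    q,r1,r2=ik(np.array(P),dr(th,ph));print(n,round(r1*1000),round(r2,3),q.round(2))
if __name__=="__main__":
    for th in(0,30,60,88.8):c(f"W1 {th}",[.58,-.2,.25],th,18)
    for ph in (15,20):
        for pr in([.6381,-.0776,.112],[.639,-.0382,.112],[.6398,.0012,.112]):
            d=dr(88.8,ph)
            for up in(0,.04,.08):c(f"{pr[1]} {up}",np.array(pr)-.068*d+[0,0,up],88.8,ph)
    for s in([.575,-.297],[.52,-.28],[.563,-.234]):
        for ph in(90,105,110):c("lay",np.array([*s,.0115])-.068*dr(11,ph),11,ph)
    for ph in(30,50,70,90):c("rot",[.55,-.2,.22],88.8,ph)
E
python3 chk.py
```

```text
W1 0 0 0.0 [-0.7  -0.42 -0.9  -0.09  0.66]
W1 30 0 0.0 [-0.92  0.04 -0.52  0.63  1.23]
W1 60 0 0.0 [-0.88  0.47 -0.    1.92  1.1 ]
W1 88.8 2 0.117 [-0.77  0.74  0.46  2.25  0.81]
-0.0776 0 0 0.003 [-0.66  1.01  0.55  2.25  0.89]
-0.0776 0.04 1 0.037 [-0.66  0.93  0.52  2.25  0.9 ]
-0.0776 0.08 1 0.074 [-0.67  0.86  0.5   2.25  0.91]
-0.0382 0 0 0.0 [-0.62  0.95  0.44  2.19  0.92]
-0.0382 0.04 0 0.0 [-0.62  0.9   0.45  2.24  0.92]
-0.0382 0.08 0 0.032 [-0.62  0.83  0.43  2.25  0.93]
0.0012 0 0 0.0 [-0.58  0.89  0.35  2.12  0.96]
0.0012 0.04 0 0.0 [-0.58  0.85  0.35  2.18  0.96]
0.0012 0.08 0 0.0 [-0.58  0.8   0.37  2.24  0.96]
-0.0776 0 0 0.0 [-0.65  0.96  0.52  2.16  0.86]
-0.0776 0.04 0 0.0 [-0.65  0.91  0.54  2.21  0.86]
-0.0776 0.08 0 0.015 [-0.65  0.86  0.55  2.25  0.87]
-0.0382 0 0 0.0 [-0.61  0.89  0.42  2.09  0.9 ]
-0.0382 0.04 0 0.0 [-0.61  0.85  0.43  2.15  0.9 ]
-0.0382 0.08 0 0.0 [-0.61  0.81  0.46  2.21  0.9 ]
0.0012 0 0 0.0 [-0.56  0.84  0.33  2.02  0.93]
0.0012 0.04 0 0.0 [-0.56  0.79  0.34  2.08  0.93]
0.0012 0.08 0 0.0 [-0.56  0.75  0.37  2.14  0.93]
lay 0 0.0 [-0.48  0.41  0.08  1.24  0.  ]
lay 0 0.0 [-0.38  0.66  0.4   1.53 -0.14]
lay 0 0.0 [-0.36  0.76  0.52  1.64 -0.18]
lay 0 0.0 [-0.49  0.27 -0.1   1.21  0.  ]
lay 0 0.0 [-0.39  0.51  0.18  1.47 -0.14]
lay 0 0.0 [-0.36  0.59  0.28  1.56 -0.18]
lay 0 0.0 [-0.39  0.32 -0.04  1.22  0.  ]
lay 0 0.0 [-0.31  0.57  0.27  1.5  -0.12]
lay 0 0.0 [-0.28  0.67  0.39  1.6  -0.16]
rot 0 0.0 [-0.75  0.7   0.41  2.14  0.7 ]
rot 0 0.0 [-0.67  0.51  0.33  1.86  0.54]
rot 0 0.0 [-0.53  0.33  0.22  1.63  0.3 ]
rot 0 0.0 [-0.35  0.2   0.1   1.47  0.  ]
```

Request:
carry_out:
  commands:
    - [0.28,[0,0,-0.5],[0,1,0]]
    - [0.28,[0,0,0],[0,1,0]]
    - [0.28,[0,0,0],[0,1,0]]
    - [0.28,[0,0,0],[0,1,0]]
    - [0.28,[0,0,0],[0,1,0]]

```text
t: 13.35
position: [0.4962, -0.1057, 0.2525]
eef_rot: [0.419, 0.004, 0.908, 0.005]
ft_force: [-0.5, -0.7, 0.3]
grip_width: 0.0241
grasp_force: 0.0
```

Request:
carry_out:
  commands:
    - [0.28,[0,0,0],[0,1,0]]
    - [0.28,[0,0,0],[0,1,0]]
    - [0.28,[0,0,0],[0,1,0]]
    - [0.28,[0,0,0],[0,1,0]]
    - [0.28,[0,0,0],[0,1,0]]

```text
t: 13.85
position: [0.496, -0.1056, 0.2529]
eef_rot: [0.213, 0.002, 0.977, 0.006]
ft_force: [1.3, -0.3, 0.4]
grip_width: 0.0239
grasp_force: 0.0
```

Request:
carry_out:
  commands:
    - [0.28,[0,0,0],[0,1,0]]
    - [0.28,[0,0,0],[0,1,0]]
    - [0.28,[0,0,0],[0,1,0]]
    - [0.28,[0,0,0],[0,1,0]]
    - [0.28,[0,0,0],[0,1,0]]

```text
t: 14.35
position: [0.4961, -0.1057, 0.2535]
eef_rot: [-0.004, 0.001, 1.0, 0.006]
ft_force: [0.7, 0.2, 0.6]
grip_width: 0.0241
grasp_force: 0.0
```

```bash
python3 - <<'E'
from h import *
st();go([.55,-.2,.25],down(266))
E
```

```text
t 14.3 p [ 0.4961 -0.1057  0.2535] x [-1.     0.002  0.007] z [-0.007  0.012 -1.   ] F [0.7 0.2 0.6] w 0.0241 g 0.0 J [-0.35  0.   -0.04  1.53  0.01 -0.34]
shift [-2.16 -3.77  0.08] turn [  0.17   0.04 -17.22] | rows 18.0
```

Request:
carry_out:
  commands:
    - [0.28,[-0.54,-0.94,0],[0,0,0]]
    - [0.28,[-0.54,-0.94,0],[0,0,0]]
    - [0.28,[-0.54,-0.94,0],[0,0,0]]
    - [0.28,[-0.54,-0.94,0],[0.17,0.04,0]]
    - [0.28,[0,0,0],[0,0,-1]]

```text
t: 14.85
position: [0.5509, -0.2023, 0.251]
eef_rot: [-0.004, -0.042, 0.999, -0.002]
ft_force: [-0.9, 0.7, 0.5]
grip_width: 0.0238
grasp_force: 0.0
```

Request:
carry_out:
  commands:
    - [0.28,[0,0,0],[0,0,-1]]
    - [0.28,[0,0,0],[0,0,-1]]
    - [0.28,[0,0,0],[0,0,-1]]
    - [0.28,[0,0,0],[0,0,-1]]
    - [0.28,[0,0,0],[0,0,-1]]

```text
t: 15.35
position: [0.5498, -0.1997, 0.2519]
eef_rot: [-0.004, -0.26, 0.966, -0.0]
ft_force: [-0.2, -0.4, -0.5]
grip_width: 0.0241
grasp_force: 0.0
```

Request:
carry_out:
  commands:
    - [0.28,[0,0,0],[0,0,-1]]
    - [0.28,[0,0,0],[0,0,-1]]
    - [0.28,[0,0,0],[0,0,-1]]
    - [0.28,[0,0,0],[0,0,-1]]
    - [0.28,[0,0,0],[0,0,-1]]

```text
t: 15.85
position: [0.5498, -0.1997, 0.2519]
eef_rot: [-0.004, -0.462, 0.887, 0.001]
ft_force: [-0.5, 0.1, 0.3]
grip_width: 0.0239
grasp_force: 0.0
```

Request:
carry_out:
  commands:
    - [0.28,[0,0,0],[0,0,-1]]
    - [0.28,[0,0,0],[0,0,-1]]
    - [0.28,[0,0,0],[0,0,-1]]
    - [0.28,[0,0,0],[0,0,-1]]
    - [0.28,[0,0,0],[0,0,-1]]

```text
t: 16.35
position: [0.5498, -0.1997, 0.2519]
eef_rot: [-0.004, -0.643, 0.766, 0.002]
ft_force: [0.2, -0.4, -0.2]
grip_width: 0.024
grasp_force: 0.0
```

Request:
carry_out:
  commands:
    - [0.28,[0,0,0],[0,0,-1]]
    - [0.28,[0,0,0],[0,-1,0]]
    - [0.28,[0,0,0],[0,-1,0]]
    - [0.28,[0,0,0],[0,-1,0]]
    - [0.28,[0,0,0],[0,-1,0]]

```text
t: 16.85
position: [0.5501, -0.1996, 0.2527]
eef_rot: [0.126, -0.664, 0.727, 0.12]
ft_force: [-0.5, -0.6, -0.5]
grip_width: 0.0241
grasp_force: 0.0
```

Request:
carry_out:
  commands:
    - [0.28,[0,0,0],[0,-1,0]]
    - [0.28,[0,0,0],[0,-1,0]]
    - [0.28,[0,0,0],[0,-1,0]]
    - [0.28,[0,0,0],[0,-1,0]]
    - [0.28,[0,0,0],[0,-1,0]]

```text
t: 17.35
position: [0.5503, -0.1999, 0.2528]
eef_rot: [0.281, -0.622, 0.682, 0.26]
ft_force: [-0.6, -0.3, -0.5]
grip_width: 0.024
grasp_force: 0.0
```

Request:
carry_out:
  commands:
    - [0.28,[0,0,0],[0,-1,0]]
    - [0.28,[0,0,0],[0,-1,0]]
    - [0.28,[0,0,0],[0,-1,0]]
    - [0.28,[0,0,0],[0,-1,0]]

```text
t: 17.75
position: [0.5505, -0.2001, 0.2528]
eef_rot: [0.396, -0.568, 0.623, 0.364]
ft_force: [-14.0, 12.5, 26.1]
grip_width: 0.0238
grasp_force: 0.0
```

```bash
python3 - <<'E'
from h import *
st();Rt=down(266,-65);zd=Rt.as_matrix()[:,2];print(zd)
tg=np.array([.6381,-.0776,.112])-.069*zd;print(tg);go(tg+[0,-.06,.09],Rt)
im,d=camera("wrist");save("w4",im);np.savez("w4.npz",im=im,d=d)
c=cam("wrist");P=cloud(c,d);z=P[...,2]
for y0 in(0.001,-.038,-.0776):
    b=(d>0)&(z>.09)&(z<.125)&(abs(P[...,0]-.638)<.02)&(abs(P[...,1]-y0)<.015);print(P[b].mean(0).round(4),P[b][:,0].min().round(4),P[b][:,0].max().round(4),P[b][:,1].min().round(4),b.sum())
E
```

```text
t 17.8 p [ 0.5505 -0.2001  0.2528] x [-0.042 -0.42  -0.907] z [ 0.079  0.903 -0.422] F [-14.   12.5  26.1] w 0.0238 g 0.0 J [-0.77  0.76  0.55  2.3   0.78 -2.66]
[ 0.06322084  0.90410007 -0.42261826]
[ 0.63373776 -0.1399829   0.14116066]
shift [ 0.64 -3.32  0.63] turn [-0.18  0.01 -0.15] | rows 4.0
[ 0.6361 -0.0057  0.1089] 0.6318 0.6456 -0.0095 390
[ 0.6355 -0.0457  0.1087] 0.6307 0.6451 -0.0491 572
[ 0.6352 -0.0857  0.1081] 0.6297 0.6442 -0.0892 923
```

View pics/w4.png

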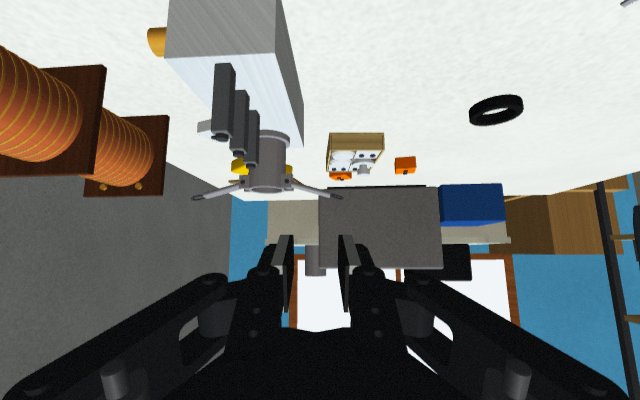

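Request:
carry_out:
  commands:
    - [0.28,[0,0,0],[0,1,0]]
    - [0.28,[0,0,0],[0,1,0]]
    - [0.28,[0,0,0],[0,0,0]]

```text
t: 18.1
position: [0.551, -0.1992, 0.2561]
eef_rot: [0.338, -0.6, 0.656, 0.31]
ft_force: [0.5, -0.5, 1.2]
grip_width: 0.0238
grasp_force: 0.0
```

```bash
python3 - <<'E'
from h import *
st();print(get_obs()["joints"],get_obs()["joint_torque"])
E
```

```text
t 18.1 p [ 0.551  -0.1992  0.2561] x [-0.052 -0.576 -0.815] z [ 0.072  0.812 -0.579] F [ 0.5 -0.5  1.2] w 0.0238 g 0.0 J [-0.74  0.65  0.5   2.13  0.71 -2.49]
[-0.73966953  0.64616389  0.49959733  2.1313172   0.70544767 -2.49168386] [ -0.26532847 -48.13243032  25.90085685   3.99692193   1.43001739
   0.27840709]
```

```bash
python3 - <<'E'
s=open("ik.py").read()
s=s.replace("return np.r_[o,P-Fp,","P2,_=fk(x,[-.7397,.6462,.4996,2.1313,.7054]);return np.r_[o,P-Fp,P2-[.551,-.1992,.2561],")
open("ik.py","w").write(s)
E
python3 - <<'E'
from chk import *;from ik import X,res
print(X.round(3),np.abs(res(X)).max())
for ph in(30,):
  for pr in([.6381,-.0776,.112],[.639,-.0382,.112],[.6398,.0012,.112]):
    d=dr(86,ph)
    for up,b in((0,0),(.085,0),(.085,.06)):c(f"{pr[1]} {up} {b}",np.array(pr)-.069*d+[0,-b,up],86,ph)
for ph in(30,50):c("rot",[.58,-.25,.2],86,ph)
for s in([.575,-.297],[.52,-.28],[.563,-.234]):c("lay",np.array([*s,.0115])-.068*dr(11,120),11,120)
E
```

```text
[0.237 0.382 0.508 0.019 0.018 0.345] 0.016184879088871784
-0.0776 0 0 0 0.0 [-0.62  0.83  0.47  1.94  0.83]
-0.0776 0.085 0 0 0.0 [-0.62  0.77  0.54  2.08  0.83]
-0.0776 0.085 0.06 0 0.0 [-0.68  0.89  0.73  2.2   0.79]
-0.0382 0 0 0 0.0 [-0.57  0.77  0.38  1.87  0.86]
-0.0382 0.085 0 0 0.0 [-0.57  0.7   0.44  2.01  0.86]
-0.0382 0.085 0.06 0 0.0 [-0.64  0.81  0.61  2.12  0.82]
0.0012 0 0 0 0.0 [-0.53  0.72  0.29  1.8   0.89]
0.0012 0.085 0 0 0.0 [-0.53  0.64  0.36  1.94  0.89]
0.0012 0.085 0.06 0 0.0 [-0.6   0.74  0.5   2.05  0.85]
rot 0 0.0 [-0.78  0.89  0.67  2.19  0.72]
rot 0 0.0 [-0.7   0.67  0.53  1.88  0.55]
lay 0 0.0 [-0.32  1.    0.86  1.89 -0.25]
lay 0 0.0 [-0.32  0.8   0.54  1.77 -0.25]
lay 0 0.0 [-0.25  0.9   0.68  1.84 -0.21]
```

```bash
cat >> h.py <<'E'
def pg(x,y,up=0,zg=.112,D=.069):
    Rt=down(266,-60);go(np.array([x,y,zg+up])-D*Rt.as_matrix()[:,2],Rt)
E
python3 - <<'E'
from h import *
pg(.6375,-.078,.085)
E
```

```text
shift [-0.79 -3.06  2.81] turn [-0.18 -1.07 -0.12] | rows 4.0
```

Request:
carry_out:
  commands:
    - [0.28,[-0.2,-0.76,0.7],[0,0,0]]
    - [0.28,[-0.2,-0.76,0.7],[0,0,0]]
    - [0.28,[-0.2,-0.76,0.7],[0,0,0]]
    - [0.28,[-0.2,-0.76,0.7],[0,0,0]]
    - [0.28,[0,0,0],[-0.09,-0.5,-0.06]]

```text
t: 18.6
position: [0.6337, -0.1351, 0.2296]
eef_rot: [0.351, -0.596, 0.644, 0.327]
ft_force: [0.0, -0.2, 0.9]
grip_width: 0.0239
grasp_force: 0.0
```

Request:
carry_out:
  commands:
    - [0.28,[0,0,0],[-0.09,-0.5,-0.06]]
    - [0.28,[0,0,0],[0,0,0]]
    - [0.28,[0,0,0],[0,0,0]]

```text
t: 18.9
position: [0.6324, -0.1387, 0.2287]
eef_rot: [0.363, -0.59, 0.635, 0.341]
ft_force: [0.1, -0.6, 0.7]
grip_width: 0.0237
grasp_force: 0.0
```

```bash
python3 - <<'E'
from h import *
st();c=cam("wrist");im,d=camera("wrist");save("w5",im);P=cloud(c,d);z=P[...,2]
for y0 in(0.001,-.038,-.0776):
    b=(d>0)&(z>.09)&(z<.125)&(abs(P[...,0]-.638)<.02)&(abs(P[...,1]-y0)<.012);print(P[b].mean(0).round(4),P[b][:,0].min().round(4),P[b][:,0].max().round(4),P[b][:,1].min().round(4),P[b][:,1].max().round(4),b.sum())
pg(.6375,-.078,0)
E
```

```text
t 18.9 p [ 0.6324 -0.1387  0.2287] x [-0.04  -0.501 -0.864] z [ 0.059  0.862 -0.503] F [ 0.1 -0.6  0.7] w 0.0237 g 0.0 J [-0.61  0.81  0.65  2.14  0.84 -2.44]
[ 0.6362 -0.0058  0.1197] 0.632 0.6458 -0.0074 0.0057 53
[ 0.637  -0.0462  0.1223] 0.6312 0.6445 -0.048 -0.0343 121
[ 0.637  -0.0864  0.1082] 0.6301 0.6443 -0.0883 -0.0752 1268
shift [ 2.84 -0.04  1.71] turn [ 0.   -0.04 -0.04] | rows 3.0
```

View pics/w5.png

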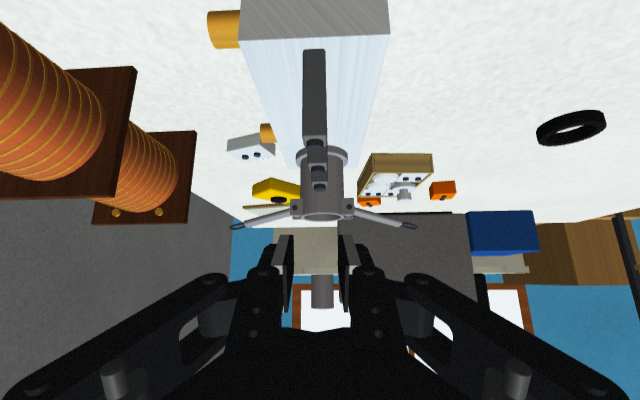

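Request:
carry_out:
  commands:
    - [0.28,[0.72,-0.01,0.42],[0,0,0]]
    - [0.28,[0.72,-0.01,0.42],[0,0,0]]
    - [0.28,[0.72,-0.01,0.42],[0,0,0]]
    - [0.28,[0.7,-0.01,0.42],[0,0,0]]
    - [0.28,[0,0,0],[0,0,0]]

```text
t: 19.45
position: [0.6324, -0.138, 0.1443]
eef_rot: [0.363, -0.59, 0.635, 0.342]
ft_force: [-0.2, 0.4, -0.4]
grip_width: 0.0241
grasp_force: 0.0
```

```bash
python3 - <<'E'
from h import *
st();pg(.6375,-.079,0);im,d=camera("wrist");save("w6",im)
E
```

```text
t 19.4 p [ 0.6324 -0.138   0.1443] x [-0.041 -0.501 -0.865] z [ 0.058  0.863 -0.502] F [-0.2  0.4 -0.4] w 0.0241 g 0.0 J [-0.61  0.86  0.56  2.    0.84 -2.44]
shift [-0.06 -0.04 -0.06] turn [ 0.03 -0.03 -0.07] | rows 1.0
```

Request:
carry_out:
  commands:
    - [0.1,[0,0,0],[0,0,0]]
    - [0.1,[0,0,0],[0,0,0]]
    - [0.1,[0,0,0],[0,0,0]]
    - [0.1,[0,0,0],[0,0,0]]
    - [0.1,[0,0,0],[0,0,0]]
  grip_force: 30

```text
t: 20.0
position: [0.634, -0.1388, 0.1483]
eef_rot: [0.364, -0.591, 0.635, 0.339]
ft_force: [0.7, -1.4, 2.6]
grip_width: 0.0131
grasp_force: 32.6
```

```bash
python3 - <<'E'
from h import *
st()
E
```

```text
t 20.0 p [ 0.634  -0.1388  0.1483] x [-0.037 -0.503 -0.864] z [ 0.062  0.862 -0.504] F [ 0.7 -1.4  2.6] w 0.0131 g 32.6 J [-0.61  0.85  0.56  2.    0.84 -2.44]
```

Request:
carry_out:
  commands:
    - [0.1,[-0.35,0,-0.2],[0,0,0]]
    - [0.1,[-0.8,0,-0.47],[0,0,0]]
    - [0.1,[-0.8,0,-0.47],[0,0,0]]
    - [0.1,[-0.8,0,-0.47],[0,0,0]]
    - [0.1,[-0.2,0,-0.1],[0,0,0]]

```text
t: 20.5
position: [0.6345, -0.1385, 0.2362]
eef_rot: [0.365, -0.592, 0.635, 0.338]
ft_force: [1.4, 0.9, 0.2]
grip_width: 0.0131
grasp_force: 32.4
```

Request:
carry_out:
  commands:
    - [0.1,[0,0,0],[0,1,0]]
    - [0.1,[0,0,0],[0,1,0]]
    - [0.1,[0,0,0],[0,1,0]]
    - [0.1,[0,0,0],[0,1,0]]
    - [0.1,[0,0,0],[0,1,0]]

```text
t: 21.0
position: [0.6337, -0.1385, 0.2318]
eef_rot: [0.216, -0.65, 0.699, 0.203]
ft_force: [0.4, 0.1, 0.1]
grip_width: 0.0134
grasp_force: 32.4
```

Request:
carry_out:
  commands:
    - [0.1,[0,0,0],[0,1,0]]
    - [0.1,[0,0,0],[0,1,0]]
    - [0.1,[0,0,0],[0,1,0]]
    - [0.1,[0,0,0],[0,1,0]]
    - [0.1,[0,0,0],[0,1,0]]

```text
t: 21.5
position: [0.6335, -0.1382, 0.2319]
eef_rot: [0.06, -0.679, 0.729, 0.058]
ft_force: [-0.3, 0.5, -1.2]
grip_width: 0.0129
grasp_force: 32.4
```

Request:
carry_out:
  commands:
    - [0.1,[0,0,0],[0,1,0]]
    - [0.1,[0,0,0],[0,1,0]]
    - [0.1,[0,-0.9,0],[0,0,1]]
    - [0.1,[0,0,0],[0,0,1]]
    - [0.1,[0,0,0],[0,0,1]]

```text
t: 22.0
position: [0.6561, -0.1392, 0.2305]
eef_rot: [-0.003, -0.579, 0.815, 0.0]
ft_force: [-0.3, 0.8, -0.4]
grip_width: 0.013
grasp_force: 32.4
```

```bash
python3 - <<'E'
from h import *
st();t=tray();p=slot(t,.069,-.016);print(p);go([*p,.2],down(180+t[1]))
im,d=camera("wrist");save("w7",im)
E
```

```text
t 22.0 p [ 0.6561 -0.1392  0.2305] x [-0.329 -0.944  0.005] z [-0.005 -0.003 -1.   ] F [-0.3  0.8 -0.4] w 0.013 g 32.4 J [-0.31  0.44  0.41  1.55 -0.   -1.54]
tray [ 487.6 -367.6] [ 35.4 100.9] yaw -10.4 104
[ 0.55256749 -0.39574853]
shift [11.04  0.49  1.28] turn [-0.   -0.07 16.2 ] | rows 17.0
```

View pics/w7.png

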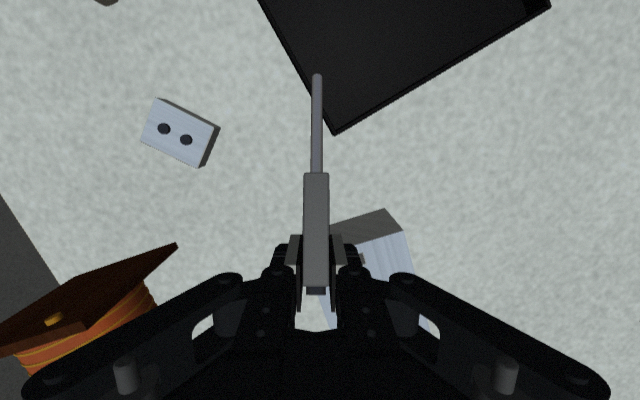

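Request:
carry_out:
  commands:
    - [0.1,[0,0,0],[0,0,1]]
    - [0.1,[0,0,0],[0,0,1]]
    - [0.1,[0,0,0],[0,0,1]]
    - [0.1,[0,0,0],[0,0,1]]
    - [0.1,[0,0,0],[0,0,1]]

```text
t: 22.6
position: [0.656, -0.1399, 0.2318]
eef_rot: [-0.002, -0.389, 0.921, -0.001]
ft_force: [1.1, 0.6, -0.7]
grip_width: 0.0131
grasp_force: 32.4
```

Request:
carry_out:
  commands:
    - [0.1,[0,0,0],[0,0,1]]
    - [0.1,[0,0,0],[0,0,1]]
    - [0.1,[0,0,0],[0,0,1]]
    - [0.1,[0,0,0],[0,0,1]]
    - [0.1,[0,0,0],[0,0,1]]

```text
t: 23.1
position: [0.656, -0.1399, 0.2318]
eef_rot: [-0.002, -0.181, 0.984, -0.002]
ft_force: [0.3, 0.6, -0.4]
grip_width: 0.0131
grasp_force: 32.4
```

Request:
carry_out:
  commands:
    - [0.1,[0,0,0],[0,0,1]]
    - [0.1,[0,0,0],[0,0,1]]
    - [0.1,[0,-1,0],[0,0,0]]
    - [0.1,[0,-1,0],[0,0,0]]
    - [0.1,[0,0,0],[0,0,0]]

```text
t: 23.6
position: [0.6656, -0.1921, 0.2315]
eef_rot: [-0.002, -0.094, 0.996, -0.003]
ft_force: [-0.1, -0.1, -0.2]
grip_width: 0.0134
grasp_force: 32.4
```

```bash
cat >> h.py <<'E'
def tray2(n="top"):
    c=cam(n);im,d=camera(n);P=cloud(c,d);z=P[...,2]
    m=((d>0)&(z>.017)&(z<.034)&(im.max(2)<70)&(P[...,0]>.25)&(P[...,0]<.78)&(P[...,1]<-.1)&(P[...,1]>-.5))
    Q=(P[m][:,:2]*1000).astype(np.float32);r=cv2.minAreaRect(Q);(w,h),a=r[1],r[2]
    if w<h:a-=90
    print(n,np.round(r[0],1),np.round(r[1],1),round(a,1),m.sum())
    return np.r_[r[0]]/1000,a
E
python3 - <<'E'
from h import *
st();tray2("wrist");tray2("scene");tray2("top")
im,d=camera("top");save("top2",im)
E
```

```text
t 23.6 p [ 0.6656 -0.1921  0.2315] x [-0.982 -0.188  0.004] z [-0.003 -0.005 -1.   ] F [-0.1 -0.1 -0.2] w 0.0134 g 32.4 J [-0.38  0.5   0.5   1.57 -0.01 -0.56]
wrist [ 641.5 -345.4] [272.8 319.8] -87.3 3573
scene [ 628.4 -302.2] [236.1 439. ] -24.6 420
top [ 649.7 -226.8] [ 61.5 243.7] -16.9 97
```

```bash
cat >> h.py <<'E'
def tray3(n="wrist"):
    c=cam(n);im,d=camera(n);P=cloud(c,d);z=P[...,2]
    m=((d>0)&(z>-.01)&(z<.036)&(im.max(2)<75)&(P[...,0]>.25)&(P[...,0]<.78)&(P[...,1]<-.1)&(P[...,1]>-.55)).astype(np.uint8)
    m=cv2.morphologyEx(m,cv2.MORPH_OPEN,np.ones((3,3)))
    k,l,s,_=cv2.connectedComponentsWithStats(m);i=1+np.argmax(s[1:,4]);b=(l==i)
    ring=cv2.dilate(b.astype(np.uint8),np.ones((3,3)))>0;ring&=(d>0)&(z>.017)&(z<.034)
    for nm,mm in(("all",b),("rim",ring)):
        r=cv2.minAreaRect((P[mm][:,:2]*1000).astype(np.float32));(w,h),a=r[1],r[2]
        if w<h:a-=90
        print(n,nm,np.round(r[0],1),np.round(r[1],1),round(a,1),mm.sum(),s[i].tolist())
E
python3 - <<'E'
from h import *
for n in("wrist","top","scene"):tray3(n)
E
```

```text
wrist all [ 572.2 -282.7] [131.7 172.9] -79.2 24746 [140, 0, 190, 149, 24746]
wrist rim [ 574.1 -275.8] [127.  160.2] -79.1 3138 [140, 0, 190, 149, 24746]
top all [ 581.3 -207.9] [84.  38.9] 5.9 326 [394, 190, 15, 32, 326]
top rim [ 582.8 -193.6] [30.4 90.8] -9.1 86 [394, 190, 15, 32, 326]
scene all [ 535.8 -281.9] [216.1 159.8] 10.1 1914 [203, 146, 72, 60, 1914]
scene rim [ 536.2 -284.1] [217.  161.7] 10.8 390 [203, 146, 72, 60, 1914]
```

```bash
python3 - <<'E'
import h;from h import *
f=np.load("scene0.npz");h.camera=lambda n:(f["im"],f["d"]);tray3("scene")
E
```

```text
scene all [ 510. -297.] [238.3 162.1] 11.3 2817 [203, 139, 72, 63, 2817]
scene rim [ 521.1 -295.4] [215.2 162.8] 11.2 480 [203, 139, 72, 63, 2817]
```

```bash
cat >> h.py <<'E'
def lay(t,xs,ys,up,zg=.0135,tl=30,D=.069):
    Rt=down(180+t[1],tl);p=slot(t,xs,ys);g=np.array([*p,zg+up])-D*Rt.as_matrix()[:,2];print("tcp",g.round(4));go(g,Rt)
E
python3 - <<'E'
from h import *
t=(np.array([.533,-.283]),10.8);lay(t,.069,-.016,.09)
E
```

```text
tcp [ 0.6377 -0.2793  0.1633]
shift [ 1.79 -3.36  2.79] turn [-0.05  5.96  0.03] | rows 6.0
```

Request:
carry_out:
  commands:
    - [0.1,[0.45,-0.84,0.35],[0,0,0]]
    - [0.1,[0.45,-0.84,0.35],[0,0,0]]
    - [0.1,[0.45,-0.84,0.35],[0,0,0]]
    - [0.1,[0.45,-0.84,0.35],[0,0,0]]
    - [0.1,[0,0,0],[0,1,0]]

```text
t: 24.45
position: [0.633, -0.2823, 0.195]
eef_rot: [-0.049, -0.093, 0.994, -0.005]
ft_force: [-0.2, 0.2, 0.1]
grip_width: 0.0132
grasp_force: 32.4
```

Request:
carry_out:
  commands:
    - [0.1,[0,0,0],[0,1,0]]
    - [0.1,[0,0,0],[0,1,0]]
    - [0.1,[0,0,0],[0,1,0]]
    - [0.1,[0,0,0],[0,1,0]]
    - [0.1,[0,0,0],[0,1,0]]

```text
t: 24.95
position: [0.6386, -0.2796, 0.1985]
eef_rot: [-0.248, -0.092, 0.964, -0.026]
ft_force: [2.0, -0.6, -0.2]
grip_width: 0.0132
grasp_force: 32.4
```

```bash
python3 - <<'E'
from h import *
st();t=(np.array([.533,-.283]),10.8);lay(t,.069,-.016,.02);lay(t,.069,-.016,.0)
c=cam("wrist");im,d=camera("wrist");save("w8",im);P=cloud(c,d)
p0,r=pose();q=r.inv().apply((P-p0).reshape(-1,3)).reshape(P.shape)
# probe pixels: within y +-10mm, x in tool frame
m=(d>0)&(abs(q[...,1])<.009)&(q[...,2]>.04)&(q[...,2]<.14)&(q[...,0]>-.03)&(q[...,0]<.14)
for a in np.arange(.0,.12,.01):
    b=m&(q[...,0]>a)&(q[...,0]<a+.01)
    if b.sum()>3:print(a.round(2),np.median(q[b],0).round(4),np.median(P[b],0).round(4),b.sum())
E
```

```text
t 24.9 p [ 0.6386 -0.2796  0.1985] x [-0.86  -0.165  0.482] z [-0.473 -0.095 -0.876] F [ 2.  -0.6 -0.2] w 0.0132 g 32.4 J [-0.41  1.13  1.34  2.2  -0.28 -0.54]
tcp [ 0.6377 -0.2793  0.0933]
shift [-2.    0.03  3.71] turn [-0.06  0.23  0.01] | rows 4.0
tcp [ 0.6377 -0.2793  0.0733]
shift [-2.39  0.04  4.41] turn [-0.06  0.23  0.01] | rows 5.0
0.0 [0.0051 0.0005 0.0532] [ 0.61   -0.2851  0.1461] 678
0.01 [ 0.0149 -0.      0.0587] [ 0.5998 -0.2875  0.1459] 824
0.02 [0.0248 0.0005 0.0656] [ 0.5869 -0.2893  0.1452] 582
0.03 [0.0349 0.     0.0717] [ 0.5754 -0.2917  0.1449] 548
0.04 [0.0437 0.0006 0.0771] [ 0.5653 -0.2938  0.144 ] 378
0.05 [0.055  0.0009 0.0886] [ 0.5502 -0.2959  0.14  ] 226
0.06 [0.0649 0.0009 0.0946] [ 0.5386 -0.2982  0.1397] 216
0.07 [0.0748 0.0012 0.1009] [ 0.527  -0.3004  0.1391] 208
0.08 [0.0849 0.0012 0.1069] [ 0.5156 -0.3027  0.1389] 198
0.09 [0.0944 0.0013 0.1127] [ 0.5048 -0.3048  0.1386] 173
```

View pics/w8.png

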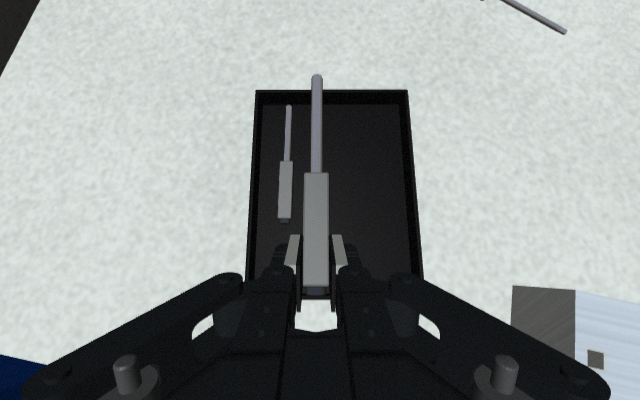

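Request:
carry_out:
  commands:
    - [0.1,[0,0,0],[-0.06,0.23,0]]
    - [0.1,[-0.44,0.01,0.9],[0,0,0]]
    - [0.1,[-0.44,0.01,0.9],[0,0,0]]
    - [0.1,[-0.44,0.01,0.9],[0,0,0]]
    - [0.1,[-0.44,0.01,0.9],[0,0,0]]

```text
t: 25.5
position: [0.6301, -0.2797, 0.0972]
eef_rot: [-0.255, -0.091, 0.962, -0.024]
ft_force: [0.2, 0.3, -0.2]
grip_width: 0.0129
grasp_force: 32.4
```

Request:
carry_out:
  commands:
    - [0.1,[-0.14,0,0.3],[0,0,0]]
    - [0.1,[-0.14,0,0.3],[0,0,0]]
    - [0.1,[0,0,0],[0,0,0]]
    - [0.1,[0,0,0],[0,0,0]]

```text
t: 25.9
position: [0.6292, -0.2808, 0.0828]
eef_rot: [-0.255, -0.091, 0.962, -0.025]
ft_force: [0.3, -0.2, 0.0]
grip_width: 0.013
grasp_force: 32.4
```

```bash
python3 - <<'E'
from h import *
st();t=(np.array([.533,-.283]),10.8);lay(t,.063,-.016,.0)
c=cam("wrist");im,d=camera("wrist");P=cloud(c,d)
p0,r=pose();q=r.inv().apply((P-p0).reshape(-1,3)).reshape(P.shape)
m=(d>0)&(abs(q[...,1])<.005)&(q[...,2]>.04)&(q[...,2]<.14)
for a in np.arange(.0,.12,.02):
    b=m&(q[...,0]>a)&(q[...,0]<a+.02)
    if b.sum()>3:print(a.round(2),np.median(P[b],0).round(4),b.sum())
E
```

```text
t 25.9 p [ 0.6292 -0.2808  0.0828] x [-0.853 -0.162  0.496] z [-0.487 -0.094 -0.869] F [ 0.3 -0.2  0. ] w 0.013 g 32.4 J [-0.42  1.03  0.93  1.91 -0.29 -0.54]
tcp [ 0.6318 -0.2804  0.0733]
shift [-0.28 -0.    0.28] turn [-0.01  0.06 -0.01] | rows 1.0
0.0 [ 0.5889 -0.2887  0.0306] 910
0.02 [ 0.5658 -0.2933  0.0302] 820
0.04 [ 0.5382 -0.2977  0.0253] 582
0.06 [ 0.5157 -0.3019  0.0249] 501
0.08 [ 0.4972 -0.3051  0.0248] 318
```

Request:
carry_out:
  commands:
    - [0.1,[-0.08,0,0.14],[0,0,0]]
    - [0.1,[-0.08,0,0.14],[0,0,0]]
    - [0.1,[0,0,0],[0,0,0]]
    - [0.1,[0,0,0],[0,0,0]]

```text
t: 26.35
position: [0.6285, -0.2806, 0.0729]
eef_rot: [-0.256, -0.091, 0.962, -0.024]
ft_force: [0.4, 0.2, -0.2]
grip_width: 0.0132
grasp_force: 32.4
```

Request:
carry_out:
  commands:
    - [0.1,[-0.03,0,0.05],[0,0,0]]
    - [0.1,[-0.03,0,0.05],[0,0,0]]
    - [0.1,[0,0,0],[0,0,0]]
    - [0.1,[0,0,0],[0,0,0]]

```text
t: 26.75
position: [0.6288, -0.2807, 0.0713]
eef_rot: [-0.256, -0.091, 0.962, -0.024]
ft_force: [-0.6, 1.1, 2.7]
grip_width: 0.0131
grasp_force: 34.8
```

```bash
python3 - <<'E'
from h import *
st()
c=cam("wrist");im,d=camera("wrist");P=cloud(c,d)
p0,r=pose();q=r.inv().apply((P-p0).reshape(-1,3)).reshape(P.shape)
m=(d>0)&(abs(q[...,1])<.005)&(q[...,2]>.04)&(q[...,2]<.14)
for a in np.arange(.0,.12,.02):
    b=m&(q[...,0]>a)&(q[...,0]<a+.02)
    if b.sum()>3:print(a.round(2),np.median(P[b],0).round(4),b.sum())
E
```

```text
t 26.8 p [ 0.6288 -0.2807  0.0713] x [-0.853 -0.162  0.497] z [-0.488 -0.093 -0.868] F [-0.6  1.1  2.7] w 0.0131 g 34.8 J [-0.42  1.03  0.91  1.89 -0.29 -0.54]
0.0 [ 0.5888 -0.2884  0.0192] 887
0.02 [ 0.565  -0.2928  0.0188] 829
0.04 [ 0.5388 -0.2974  0.0138] 619
0.06 [ 0.5164 -0.302   0.0135] 540
0.08 [ 0.4944 -0.3062  0.0126] 444
0.1 [ 0.4727 -0.3103  0.0039] 197
```

Request:
carry_out:
  commands:
    - [0.15,[0,0,0],[0,0,0]]
    - [0.2,[0,0,0],[0,0,0]]
    - [0.26,[0,0,0],[0,0,0]]
    - [0.26,[0,0,0],[0,0,0]]
    - [0.26,[0,0,0],[0,0,0]]

```text
t: 27.3
position: [0.6288, -0.281, 0.0709]
eef_rot: [-0.256, -0.091, 0.962, -0.025]
ft_force: [-0.6, -0.3, 4.9]
grip_width: 0.0222
grasp_force: 2.6
```

Request:
carry_out:
  commands:
    - [0.26,[0.15,0,-0.26],[0,0,0]]
    - [0.26,[0.4,0,-0.7],[0,0,0]]
    - [0.26,[0.5,0,-0.87],[0,0,0]]
    - [0.26,[0.5,0,-0.87],[0,0,0]]
    - [0.26,[0.5,0,-0.87],[0,0,0]]

```text
t: 27.8
position: [0.6285, -0.2805, 0.1733]
eef_rot: [-0.256, -0.091, 0.962, -0.024]
ft_force: [0.3, -0.7, 1.3]
grip_width: 0.0223
grasp_force: 0.0
```

Request:
carry_out:
  commands:
    - [0.28,[0,0,0],[0,-1,0]]
    - [0.28,[0,0,0],[0,-1,0]]
    - [0.28,[0,0,0],[0,-1,0]]
    - [0.28,[0,0,0],[0,-1,0]]
    - [0.28,[0,0,0],[0,-1,0]]

```text
t: 28.3
position: [0.6287, -0.2805, 0.173]
eef_rot: [-0.04, -0.094, 0.995, -0.004]
ft_force: [0.0, -0.9, 1.5]
grip_width: 0.0241
grasp_force: 0.0
```

```bash
python3 - <<'E'
from h import *
st();go([.634,-.0995,.2315],down(266))
c=cam("wrist");im,d=camera("wrist");P=cloud(c,d);z=P[...,2]
tray3("wrist")
m=((d>0)&(im.max(2)>75)&(im.min(2)>60)&(z<.03)&(P[...,0]>.43)&(P[...,0]<.64)&(P[...,1]>-.36)&(P[...,1]<-.2)).astype(np.uint8)
k,l,s,_=cv2.connectedComponentsWithStats(m)
for i in range(1,k):
    if s[i,4]>150:
        Q=P[l==i];print(cv2.minAreaRect((Q[:,:2]*1000).astype(np.float32)),np.percentile(Q[:,2],[5,95]),s[i,4])
save("w9",im)
E
```

```text
t 28.3 p [ 0.6287 -0.2805  0.173 ] x [-0.979 -0.187  0.08 ] z [-0.079 -0.015 -0.997] F [ 0.  -0.9  1.5] w 0.0241 g 0.0 J [-0.5   0.56  0.46  1.54 -0.05 -0.69]
shift [-1.37  7.08 -2.46] turn [  0.61  -0.78 -15.03] | rows 16.0
wrist all [ 545.  -281.5] [184.7 159.6] 11.0 47031 [219, 0, 230, 241, 47031]
wrist rim [ 548.9 -280.6] [178.7 160.8] 11.0 6250 [219, 0, 230, 241, 47031]
((523.297119140625, -333.6522216796875), (106.37772369384766, 14.385801315307617), 11.499137878417969) [0.01286445 0.01899837] 1978
((462.2742614746094, -209.15066528320312), (18.19341468811035, 49.50083923339844), 89.92273712158203) [-0.00102201  0.02634642] 395
((547.8973388671875, -295.43597412109375), (129.10345458984375, 13.301169395446777), 10.251360893249512) [0.01273947 0.01890915] 2024
((621.50244140625, -353.0338134765625), (36.75271224975586, 13.972699165344238), 0.1407540887594223) [-0.00105008  0.02694298] 191
((635.086669921875, -223.84609985351562), (16.096506118774414, 50.24634552001953), 9.02064323425293) [-0.0008362   0.02790891] 201
```

Request:
carry_out:
  commands:
    - [0.28,[-0.17,0.88,-0.5],[0,0,0]]
    - [0.28,[-0.17,0.88,-0.5],[0,0,0]]
    - [0.28,[-0.17,0.88,-0.5],[0,0,0]]
    - [0.28,[-0.17,0.88,-0.48],[0,0,0]]
    - [0.28,[-0.17,0.88,-0.48],[0,0,0]]

```text
t: 28.9
position: [0.6351, -0.1656, 0.234]
eef_rot: [-0.042, -0.094, 0.995, -0.004]
ft_force: [0.5, -0.8, -0.4]
grip_width: 0.0241
grasp_force: 0.0
```

Request:
carry_out:
  commands:
    - [0.28,[-0.17,0.88,0],[0,0,0]]
    - [0.28,[-0.17,0.88,0],[0,0,0]]
    - [0.28,[-0.17,0.88,0],[0,0,0]]
    - [0.28,[0,0,0],[0,-0.93,0]]
    - [0.28,[0,0,0],[0,0,-1]]

```text
t: 29.4
position: [0.6336, -0.0979, 0.2312]
eef_rot: [-0.002, -0.14, 0.99, 0.001]
ft_force: [-0.7, -0.5, 0.2]
grip_width: 0.024
grasp_force: 0.0
```

Request:
carry_out:
  commands:
    - [0.28,[0,0,0],[0,0,-1]]
    - [0.28,[0,0,0],[0,0,-1]]
    - [0.28,[0,0,0],[0,0,-1]]
    - [0.28,[0,0,0],[0,0,-1]]
    - [0.28,[0,0,0],[0,0,-1]]

```text
t: 29.9
position: [0.6352, -0.0991, 0.2325]
eef_rot: [-0.002, -0.351, 0.936, 0.0]
ft_force: [0.4, -0.1, 0.3]
grip_width: 0.0237
grasp_force: 0.0
```

Request:
carry_out:
  commands:
    - [0.28,[0,0,0],[0,0,-1]]
    - [0.28,[0,0,0],[0,0,-1]]
    - [0.28,[0,0,0],[0,0,-1]]
    - [0.28,[0,0,0],[0,0,-1]]
    - [0.28,[0,0,0],[0,0,-1]]

```text
t: 30.4
position: [0.6352, -0.0991, 0.2325]
eef_rot: [-0.001, -0.545, 0.838, 0.001]
ft_force: [0.1, -0.1, -0.6]
grip_width: 0.0239
grasp_force: 0.0
```

Request:
carry_out:
  commands:
    - [0.28,[0,0,0],[0,0,-1]]
    - [0.28,[0,0,0],[0,0,-1]]
    - [0.28,[0,0,0],[0,0,-1]]
    - [0.28,[0,0,0],[0,0,-1]]
    - [0.28,[0,0,0],[0,0,0]]

```text
t: 30.9
position: [0.6351, -0.0992, 0.2324]
eef_rot: [-0.001, -0.681, 0.732, 0.001]
ft_force: [0.7, -0.2, -0.8]
grip_width: 0.0239
grasp_force: 0.0
```

```bash
python3 - <<'E'
from h import *
st();go([.634,-.0995,.2315],down(266))
E
```

```text
t 30.9 p [ 0.6351 -0.0992  0.2324] x [-0.072 -0.997  0.001] z [-0.003 -0.    -1.   ] F [ 0.7 -0.2 -0.8] w 0.0239 g 0.0 J [-0.26  0.36  0.31  1.53 -0.   -1.76]
shift [0.01 0.04 0.03] turn [ 0.03 -0.01 -0.03] | rows 1.0
```

Tilt to grasp attitude, check, then descend.

Request:
carry_out:
  commands:
    - [0.28,[0,0,0],[0,-1,0]]
    - [0.28,[0,0,0],[0,-1,0]]
    - [0.28,[0,0,0],[0,-1,0]]
    - [0.28,[0,0,0],[0,-1,0]]
    - [0.28,[0,0,0],[0,-1,0]]

```text
t: 31.4
position: [0.6349, -0.0999, 0.2327]
eef_rot: [0.159, -0.664, 0.716, 0.149]
ft_force: [0.3, 0.2, -1.4]
grip_width: 0.024
grasp_force: 0.0
```

Request:
carry_out:
  commands:
    - [0.28,[0,0,0],[0,-1,0]]
    - [0.28,[0,0,0],[0,-1,0]]
    - [0.28,[0,0,0],[0,-1,0]]
    - [0.28,[0,0,0],[0,-1,0]]
    - [0.28,[0,0,0],[0,-1,0]]

```text
t: 31.9
position: [0.6349, -0.1002, 0.2324]
eef_rot: [0.309, -0.616, 0.664, 0.289]
ft_force: [-0.4, -0.1, -0.1]
grip_width: 0.0235
grasp_force: 0.0
```

Request:
carry_out:
  commands:
    - [0.28,[0,0,0],[0,-1,0]]
    - [0.28,[0,0,0],[0,-1,0]]
    - [0.28,[0,0,0],[0,0,0]]

```text
t: 32.2
position: [0.634, -0.101, 0.2281]
eef_rot: [0.364, -0.587, 0.636, 0.344]
ft_force: [-0.1, 0.2, -1.6]
grip_width: 0.0238
grasp_force: 0.0
```

```bash
python3 - <<'E'
from h import *
st();c=cam("wrist");im,d=camera("wrist");P=cloud(c,d);z=P[...,2]
for y0 in(0.001,-.038):
    b=(d>0)&(z>.09)&(z<.125)&(abs(P[...,0]-.638)<.02)&(abs(P[...,1]-y0)<.012);print(P[b].mean(0).round(4),P[b][:,0].min().round(4),P[b][:,0].max().round(4),P[b][:,1].min().round(4),np.median(P[b][:,1]).round(4),b.sum())
pg(.638,-.0395,0)
E
```

```text
t 32.2 p [ 0.634  -0.101   0.2281] x [-0.047 -0.496 -0.867] z [ 0.059  0.865 -0.498] F [-0.1  0.2 -1.6] w 0.0238 g 0.0 J [-0.56  0.75  0.56  2.07  0.87 -2.38]
[ 0.6378 -0.0063  0.1216] 0.632 0.646 -0.0079 -0.0063 132
[ 0.638  -0.0465  0.108 ] 0.6311 0.6449 -0.0481 -0.0465 1247
shift [ 2.84 -0.    1.71] turn [ 0.   -0.01 -0.11] | rows 3.0
```

Request:
carry_out:
  commands:
    - [0.28,[0.71,0,0.43],[0,0,0]]
    - [0.28,[0.71,0,0.43],[0,0,0]]
    - [0.28,[0.71,0,0.43],[0,0,0]]
    - [0.28,[0.71,0,0.42],[0,0,0]]
    - [0.28,[0,0,0],[0,0,0]]

```text
t: 32.75
position: [0.6334, -0.0978, 0.1468]
eef_rot: [0.364, -0.589, 0.635, 0.342]
ft_force: [-0.2, 0.4, 0.1]
grip_width: 0.024
grasp_force: 0.0
```

Request:
carry_out:
  commands:
    - [0.1,[0,0,0],[0,0,0]]
    - [0.1,[0,0,0],[0,0,0]]
    - [0.1,[0,0,0],[0,0,0]]
    - [0.1,[0,0,0],[0,0,0]]
    - [0.1,[0,0,0],[0,0,0]]

```text
t: 33.25
position: [0.6342, -0.0992, 0.1495]
eef_rot: [0.365, -0.589, 0.635, 0.34]
ft_force: [-0.1, -0.9, 1.0]
grip_width: 0.013
grasp_force: 32.6
```

Request:
carry_out:
  commands:
    - [0.1,[-0.35,0,-0.2],[0,0,0]]
    - [0.1,[-0.8,0,-0.47],[0,0,0]]
    - [0.1,[-0.8,0,-0.47],[0,0,0]]
    - [0.1,[-0.8,0,-0.47],[0,0,0]]
    - [0.1,[-0.4,0,-0.22],[0,0,0]]

```text
t: 33.75
position: [0.6346, -0.0995, 0.2433]
eef_rot: [0.366, -0.59, 0.635, 0.339]
ft_force: [0.2, -0.1, -0.9]
grip_width: 0.0134
grasp_force: 32.5
```

```bash
python3 - <<'E'
from h import *
st()
E
```

```text
t 33.8 p [ 0.6346 -0.0995  0.2433] x [-0.037 -0.5   -0.865] z [ 0.065  0.863 -0.502] F [ 0.2 -0.1 -0.9] w 0.0134 g 32.5 J [-0.56  0.73  0.57  2.08  0.87 -2.38]
```

Request:
carry_out:
  commands:
    - [0.1,[0,0,0],[0,1,0]]
    - [0.1,[0,0,0],[0,1,0]]
    - [0.1,[0,0,0],[0,1,0]]
    - [0.1,[0,0,0],[0,1,0]]
    - [0.1,[0,0,0],[0,1,0]]

```text
t: 34.25
position: [0.6341, -0.0994, 0.2402]
eef_rot: [0.218, -0.649, 0.7, 0.204]
ft_force: [0.4, -0.0, -0.3]
grip_width: 0.0133
grasp_force: 32.5
```

Request:
carry_out:
  commands:
    - [0.1,[0,0,0],[0,1,0]]
    - [0.1,[0,0,0],[0,1,0]]
    - [0.1,[0,0,0],[0,1,0]]
    - [0.1,[0,0,0],[0,1,0]]
    - [0.1,[0,0,0],[0,1,0]]

```text
t: 34.75
position: [0.6339, -0.0992, 0.2403]
eef_rot: [0.062, -0.678, 0.73, 0.059]
ft_force: [0.1, 0.5, 0.1]
grip_width: 0.013
grasp_force: 32.5
```

Request:
carry_out:
  commands:
    - [0.1,[0,0,0],[0,1,0]]
    - [0.1,[0,0,0],[0,1,0]]
    - [0.1,[0,0,0],[0,0,1]]
    - [0.1,[0,0,0],[0,0,1]]
    - [0.1,[0,0,0],[0,0,1]]

```text
t: 35.25
position: [0.6338, -0.0986, 0.2397]
eef_rot: [-0.001, -0.578, 0.816, 0.001]
ft_force: [0.1, -0.4, -0.8]
grip_width: 0.0129
grasp_force: 32.4
```

Request:
carry_out:
  commands:
    - [0.1,[0,0,0],[0,0,1]]
    - [0.1,[0,0,0],[0,0,1]]
    - [0.1,[0,0,0],[0,0,1]]
    - [0.1,[0,0,0],[0,0,1]]
    - [0.1,[0,0,0],[0,0,1]]

```text
t: 35.75
position: [0.6337, -0.099, 0.2396]
eef_rot: [-0.002, -0.387, 0.922, 0.001]
ft_force: [1.6, -0.0, -0.6]
grip_width: 0.013
grasp_force: 32.4
```

Request:
carry_out:
  commands:
    - [0.1,[0,0,0],[0,0,1]]
    - [0.1,[0,0,0],[0,0,1]]
    - [0.1,[0,0,0],[0,0,1]]
    - [0.1,[0,0,0],[0,0,1]]
    - [0.1,[0,0,0],[0,0,1]]

```text
t: 36.25
position: [0.6337, -0.099, 0.2396]
eef_rot: [-0.002, -0.178, 0.984, 0.001]
ft_force: [0.5, 0.9, 0.3]
grip_width: 0.0133
grasp_force: 32.4
```

Request:
carry_out:
  commands:
    - [0.1,[0,0,0],[0,0,1]]
    - [0.1,[0,0,0],[0,0,1]]
    - [0.1,[0,-1,0],[0,0,0]]
    - [0.1,[0,-1,0],[0,0,0]]
    - [0.1,[0,-1,0],[0,0,0]]

```text
t: 36.75
position: [0.648, -0.1731, 0.2397]
eef_rot: [-0.002, -0.094, 0.996, 0.0]
ft_force: [0.3, -0.4, -0.5]
grip_width: 0.0128
grasp_force: 32.4
```

```bash
python3 - <<'E'
from h import *
st();tray3("wrist");tray3("scene");tray3("top");t=(np.array([.5335,-.2835]),11);lay(t,.017,.018,.11)
E
```

```text
t 36.8 p [ 0.648  -0.1731  0.2397] x [-0.982 -0.188  0.004] z [-0.004  0.    -1.   ] F [ 0.3 -0.4 -0.5] w 0.0128 g 32.4 J [-0.36  0.44  0.43  1.57 -0.   -0.55]
wrist all [ 562.3 -278.1] [148.6 160.5] -79.2 25987 [121, 0, 188, 163, 25987]
wrist rim [ 565.7 -277.4] [143.7 160.9] -79.4 3604 [121, 0, 188, 163, 25987]
scene all [ 536.9 -283.3] [214.1 161.9] 11.1 1869 [203, 147, 72, 59, 1869]
scene rim [ 535.2 -284.3] [217.9 161.9] 10.9 435 [203, 147, 72, 59, 1869]
top all [ 581.4 -203.5] [83.6 24.5] 11.3 201 [394, 191, 11, 31, 201]
top rim [ 579.3 -193.8] [88.  11.7] 4.9 76 [394, 191, 11, 31, 201]
tcp [ 0.5806 -0.256   0.1833]
shift [ 3.24 -2.72  2.25] turn [ 0.03  5.96 -0.07] | rows 6.0
```

Request:
carry_out:
  commands:
    - [0.1,[0.81,-0.68,0.4],[0,0,0]]
    - [0.1,[0.81,-0.68,0.4],[0,0,0]]
    - [0.1,[0.81,-0.68,0.4],[0,0,0]]
    - [0.1,[0.81,-0.68,0.4],[0,0,0]]
    - [0.1,[0,0,0],[0,1,0]]

```text
t: 37.4
position: [0.5747, -0.2549, 0.1958]
eef_rot: [-0.051, -0.092, 0.994, -0.001]
ft_force: [0.0, 0.6, -0.5]
grip_width: 0.0133
grasp_force: 32.5
```

Request:
carry_out:
  commands:
    - [0.1,[0,0,0],[0,1,0]]
    - [0.1,[0,0,0],[0,1,0]]
    - [0.1,[0,0,0],[0,1,0]]
    - [0.1,[0,0,0],[0,1,0]]
    - [0.1,[0,0,0],[0,1,0]]

```text
t: 37.9
position: [0.5815, -0.2536, 0.2008]
eef_rot: [-0.26, -0.091, 0.961, -0.025]
ft_force: [0.7, 0.1, -0.3]
grip_width: 0.0134
grasp_force: 32.5
```

Request:
carry_out:
  commands:
    - [0.1,[-0.5,0,0.87],[0,0,0]]
    - [0.1,[-0.5,0,0.87],[0,0,0]]
    - [0.1,[-0.5,0,0.87],[0,0,0]]
    - [0.1,[-0.5,0,0.87],[0,0,0]]
    - [0.1,[0,0,0],[0,0,0]]

```text
t: 38.4
position: [0.579, -0.2528, 0.0952]
eef_rot: [-0.262, -0.092, 0.96, -0.022]
ft_force: [-0.5, 0.3, -2.1]
grip_width: 0.0126
grasp_force: 32.5
```

```bash
cat >> h.py <<'E'
def prof():
    c=cam("wrist");im,d=camera("wrist");P=cloud(c,d);p0,r=pose();q=r.inv().apply((P-p0).reshape(-1,3)).reshape(P.shape)
    m=(d>0)&(abs(q[...,1])<.005)&(q[...,2]>.04)&(q[...,2]<.14)
    for a in np.arange(.0,.12,.02):
        b=m&(q[...,0]>a)&(q[...,0]<a+.02)
        if b.sum()>3:print(a.round(2),np.median(P[b],0).round(4),b.sum())
E
python3 - <<'E'
from h import *
st();prof();t=(np.array([.5335,-.2835]),11);lay(t,.017,.018,.0,zg=.012)
E
```

```text
t 38.4 p [ 0.579  -0.2528  0.0952] x [-0.846 -0.164  0.508] z [-0.5   -0.09  -0.862] F [-0.5  0.3 -2.1] w 0.0126 g 32.5 J [-0.41  0.83  0.63  1.82 -0.29 -0.53]
0.0 [ 0.5373 -0.2611  0.0439] 897
0.02 [ 0.5145 -0.2658  0.044 ] 802
0.04 [ 0.4887 -0.2693  0.0398] 556
0.06 [ 0.4666 -0.2731  0.0401] 385
0.08 [ 0.4448 -0.2775  0.0399] 318
tcp [ 0.5806 -0.256   0.0718]
shift [-0.54 -0.12  0.89] turn [ 0.06 -0.08 -0.01] | rows 1.0
```

Request:
carry_out:
  commands:
    - [0.1,[-0.21,-0.03,0.14],[0,0,0]]
    - [0.1,[-0.21,-0.03,0.14],[0,0,0]]
    - [0.1,[-0.21,-0.03,0.14],[0,0,0]]
    - [0.1,[-0.08,0,0.14],[0,0,0]]
    - [0.1,[0,0,0],[0,0,0]]

```text
t: 38.95
position: [0.5892, -0.2555, 0.078]
eef_rot: [-0.259, -0.091, 0.961, -0.024]
ft_force: [0.1, -0.6, 0.3]
grip_width: 0.013
grasp_force: 32.4
```

Request:
carry_out:
  commands:
    - [0.1,[-0.04,0,0.07],[0,0,0]]
    - [0.1,[-0.04,0,0.07],[0,0,0]]
    - [0.1,[0,0,0],[0,0,0]]
    - [0.1,[0,0,0],[0,0,0]]

```text
t: 39.35
position: [0.5893, -0.2556, 0.0748]
eef_rot: [-0.259, -0.091, 0.961, -0.024]
ft_force: [0.4, -0.2, -0.8]
grip_width: 0.0131
grasp_force: 32.4
```

```bash
python3 - <<'E'
from h import *
st();prof()
E
```

```text
t 39.4 p [ 0.5893 -0.2556  0.0748] x [-0.849 -0.162  0.503] z [-0.494 -0.094 -0.865] F [ 0.4 -0.2 -0.8] w 0.0131 g 32.4 J [-0.41  0.87  0.65  1.8  -0.29 -0.53]
0.0 [ 0.5488 -0.2634  0.0233] 891
0.02 [ 0.5259 -0.2676  0.0232] 803
0.04 [ 0.5    -0.2725  0.0188] 632
0.06 [ 0.4759 -0.2767  0.0186] 516
0.08 [ 0.4545 -0.2807  0.0184] 418
0.1 [ 0.4309 -0.2857  0.02  ] 490
```

Request:
carry_out:
  commands:
    - [0.1,[-0.04,0,0.07],[0,0,0]]
    - [0.1,[-0.04,0,0.07],[0,0,0]]
    - [0.1,[0,0,0],[0,0,0]]
    - [0.1,[0,0,0],[0,0,0]]

```text
t: 39.8
position: [0.5894, -0.2556, 0.0711]
eef_rot: [-0.259, -0.091, 0.961, -0.025]
ft_force: [1.2, -0.2, 1.8]
grip_width: 0.0134
grasp_force: 33.8
```

Request:
carry_out:
  commands:
    - [0.15,[0,0,0],[0,0,0]]
    - [0.2,[0,0,0],[0,0,0]]
    - [0.26,[0,0,0],[0,0,0]]
    - [0.26,[0,0,0],[0,0,0]]
    - [0.26,[0,0,0],[0,0,0]]

```text
t: 40.3
position: [0.5893, -0.2556, 0.0708]
eef_rot: [-0.259, -0.091, 0.961, -0.024]
ft_force: [-0.6, 0.0, 3.3]
grip_width: 0.0219
grasp_force: 1.1
```

Request:
carry_out:
  commands:
    - [0.26,[0.15,0,-0.26],[0,0,0]]
    - [0.26,[0.4,0,-0.7],[0,0,0]]
    - [0.26,[0.5,0,-0.87],[0,0,0]]
    - [0.26,[0.5,0,-0.87],[0,0,0]]
    - [0.26,[0.5,0,-0.87],[0,0,0]]

```text
t: 40.8
position: [0.5897, -0.2554, 0.1746]
eef_rot: [-0.259, -0.091, 0.961, -0.024]
ft_force: [-0.2, -0.6, -0.4]
grip_width: 0.0219
grasp_force: 0.0
```

Request:
carry_out:
  commands:
    - [0.28,[0,0,0],[0,-1,0]]
    - [0.28,[0,0,0],[0,-1,0]]
    - [0.28,[0,0,0],[0,-1,0]]
    - [0.28,[0,0,0],[0,-1,0]]
    - [0.28,[0,0,0],[0,-1,0]]

```text
t: 41.3
position: [0.5899, -0.2554, 0.1742]
eef_rot: [-0.043, -0.094, 0.995, -0.004]
ft_force: [-1.1, 0.2, 0.8]
grip_width: 0.0243
grasp_force: 0.0
```

Request:
carry_out:
  commands:
    - [0.28,[0,0,-1],[0,-1,0]]
    - [0.28,[0,0,-1],[0,0,0]]
    - [0.28,[0,0,0],[0,0,0]]

```text
t: 41.6
position: [0.5928, -0.2559, 0.2286]
eef_rot: [0.002, -0.094, 0.996, -0.002]
ft_force: [0.5, -0.1, 0.2]
grip_width: 0.0241
grasp_force: 0.0
```

```bash
python3 - <<'E'
from h import *
st();go([.635,-.059,.2315],down(191))
tray3("wrist")
c=cam("wrist");im,d=camera("wrist");P=cloud(c,d);z=P[...,2]
m=((d>0)&(im.max(2)>75)&(im.min(2)>60)&(z<.03)&(z>.005)&(P[...,0]>.43)&(P[...,0]<.64)&(P[...,1]>-.36)&(P[...,1]<-.2)).astype(np.uint8)
k,l,s,_=cv2.connectedComponentsWithStats(m)
for i in range(1,k):
    if s[i,4]>250:
        Q=P[l==i];print(cv2.minAreaRect((Q[:,:2]*1000).astype(np.float32)),np.percentile(Q[:,2],[5,95]),s[i,4])
E
```

```text
t 41.6 p [ 0.5928 -0.2559  0.2286] x [-0.982 -0.186 -0.003] z [ 0.004 -0.004 -1.   ] F [ 0.5 -0.1  0.2] w 0.0241 g 0.0 J [-0.51  0.36  0.31  1.51 -0.   -0.7 ]
shift [-3.13  7.42 -0.14] turn [-0.05  0.04 -0.05] | rows 8.0
wrist all [ 534.3 -283.6] [205.8 159.9] 10.9 36277 [200, 0, 193, 232, 36277]
wrist rim [ 535.1 -283.4] [206.4 160.5] 11.0 5435 [200, 0, 193, 232, 36277]
((510.57049560546875, -335.5231018066406), (125.16374969482422, 13.847180366516113), 10.242633819580078) [0.01265559 0.01897472] 1477
((508.92041015625, -270.3787841796875), (125.66419219970703, 13.17578411102295), 10.421658515930176) [0.0127485  0.01896276] 1474
((550.2471313476562, -295.06475830078125), (125.65959930419922, 13.549912452697754), 10.289389610290527) [0.01272554 0.01890915] 1307
```

Request:
carry_out:
  commands:
    - [0.28,[-0.39,0.93,0],[0,0,0]]
    - [0.28,[-0.39,0.93,0],[0,0,0]]
    - [0.28,[-0.39,0.93,0],[0,0,0]]
    - [0.28,[-0.39,0.93,0],[0,0,0]]
    - [0.28,[-0.39,0.93,0],[0,0,0]]

```text
t: 42.2
position: [0.618, -0.1304, 0.2212]
eef_rot: [-0.003, -0.094, 0.996, 0.001]
ft_force: [0.3, 0.9, 0.3]
grip_width: 0.0241
grasp_force: 0.0
```

Request:
carry_out:
  commands:
    - [0.28,[-0.39,0.93,-0.1],[0,0,0]]
    - [0.28,[-0.39,0.93,0],[0,0,0]]
    - [0.28,[-0.39,0.91,0],[0,0,0]]
    - [0.28,[0,0,0],[0,0,-1]]
    - [0.28,[0,0,0],[0,0,-1]]

```text
t: 42.7
position: [0.6338, -0.0567, 0.2236]
eef_rot: [-0.003, -0.183, 0.983, 0.001]
ft_force: [-0.1, -0.4, -0.3]
grip_width: 0.0239
grasp_force: 0.0
```

Request:
carry_out:
  commands:
    - [0.28,[0,0,0],[0,0,-1]]
    - [0.28,[0,0,0],[0,0,-1]]
    - [0.28,[0,0,0],[0,0,-1]]
    - [0.28,[0,0,0],[0,0,-1]]
    - [0.28,[0,0,0],[0,0,-1]]

```text
t: 43.2
position: [0.6336, -0.0579, 0.2236]
eef_rot: [-0.003, -0.391, 0.92, 0.001]
ft_force: [0.0, -0.1, -0.2]
grip_width: 0.0241
grasp_force: 0.0
```

Request:
carry_out:
  commands:
    - [0.28,[0,0,0],[0,0,-1]]
    - [0.28,[0,0,0],[0,0,-1]]
    - [0.28,[0,0,0],[0,0,-1]]
    - [0.28,[0,0,0],[0,0,-1]]
    - [0.28,[0,0,0],[0,0,-1]]

```text
t: 43.7
position: [0.6336, -0.0579, 0.2235]
eef_rot: [-0.003, -0.581, 0.814, 0.002]
ft_force: [0.1, -0.7, 0.5]
grip_width: 0.0239
grasp_force: 0.0
```

Request:
carry_out:
  commands:
    - [0.28,[0,0,0],[0,0,-1]]
    - [0.28,[0,0,0],[0,0,-1]]
    - [0.28,[0,0,0],[0,0,-1]]
    - [0.28,[0,0,0],[0,-1,0]]
    - [0.28,[0,0,0],[0,-1,0]]

```text
t: 44.2
position: [0.6338, -0.057, 0.2241]
eef_rot: [0.063, -0.678, 0.729, 0.062]
ft_force: [-0.5, 0.2, -0.6]
grip_width: 0.0237
grasp_force: 0.0
```

Request:
carry_out:
  commands:
    - [0.28,[0,0,0],[0,-1,0]]
    - [0.28,[0,0,0],[0,-1,0]]
    - [0.28,[0,0,0],[0,-1,0]]
    - [0.28,[0,0,0],[0,-1,0]]
    - [0.28,[0,0,0],[0,-1,0]]

```text
t: 44.7
position: [0.6339, -0.0581, 0.2242]
eef_rot: [0.22, -0.648, 0.699, 0.208]
ft_force: [0.2, 0.4, 0.1]
grip_width: 0.0237
grasp_force: 0.0
```

Request:
carry_out:
  commands:
    - [0.28,[0,0,0],[0,-1,0]]
    - [0.28,[0,0,0],[0,-1,0]]
    - [0.28,[0,0,0],[0,-1,0]]
    - [0.28,[0,0,0],[0,-1,0]]
    - [0.28,[0,0,0],[0,-1,0]]

```text
t: 45.2
position: [0.6339, -0.0582, 0.2242]
eef_rot: [0.366, -0.588, 0.635, 0.343]
ft_force: [0.9, -0.5, -0.4]
grip_width: 0.0239
grasp_force: 0.0
```

```bash
python3 - <<'E'
from h import *
st();c=cam("wrist");im,d=camera("wrist");P=cloud(c,d);z=P[...,2]
for y0 in(0.001,):
    b=(d>0)&(z>.09)&(z<.125)&(abs(P[...,0]-.638)<.02)&(abs(P[...,1]-y0)<.012);print(P[b].mean(0).round(4),P[b][:,0].min().round(4),P[b][:,0].max().round(4),P[b][:,1].min().round(4),np.median(P[b][:,1]).round(4),b.sum())
pg(.639,.0005,0)
E
```

```text
t 45.2 p [ 0.6339 -0.0582  0.2242] x [-0.041 -0.495 -0.868] z [ 0.062  0.866 -0.497] F [ 0.9 -0.5 -0.4] w 0.0239 g 0.0 J [-0.51  0.68  0.45  1.98  0.9  -2.32]
[ 0.6388 -0.0064  0.1079] 0.632 0.6458 -0.0084 -0.0065 1310
shift [ 2.58 -0.1   1.46] turn [ 0.01  0.09 -0.13] | rows 3.0
```

Request:
carry_out:
  commands:
    - [0.28,[0.65,-0.03,0.37],[0,0,0]]
    - [0.28,[0.65,-0.03,0.37],[0,0,0]]
    - [0.28,[0.65,-0.02,0.37],[0,0,0]]
    - [0.28,[0.63,-0.02,0.35],[0,0,0]]
    - [0.28,[0,0,0],[0,0,0]]

```text
t: 45.75
position: [0.6349, -0.0583, 0.1475]
eef_rot: [0.364, -0.588, 0.636, 0.344]
ft_force: [-0.2, 0.7, -0.8]
grip_width: 0.0242
grasp_force: 0.0
```

Request:
carry_out:
  commands:
    - [0.1,[0,0,0],[0,0,0]]
    - [0.1,[0,0,0],[0,0,0]]
    - [0.1,[0,0,0],[0,0,0]]
    - [0.1,[0,0,0],[0,0,0]]
    - [0.1,[0,0,0],[0,0,0]]

```text
t: 46.25
position: [0.6365, -0.0593, 0.1524]
eef_rot: [0.365, -0.589, 0.635, 0.34]
ft_force: [0.0, -0.4, -0.4]
grip_width: 0.0133
grasp_force: 32.5
```

Request:
carry_out:
  commands:
    - [0.1,[-0.35,0,-0.2],[0,0,0]]
    - [0.1,[-0.8,0,-0.47],[0,0,0]]
    - [0.1,[-0.8,0,-0.47],[0,0,0]]
    - [0.1,[-0.8,0,-0.47],[0,0,0]]
    - [0.1,[-0.5,0,-0.3],[0,0,0]]

```text
t: 46.75
position: [0.6369, -0.0599, 0.2491]
eef_rot: [0.366, -0.59, 0.635, 0.34]
ft_force: [-0.3, 0.2, -0.7]
grip_width: 0.0131
grasp_force: 32.5
```

```bash
python3 - <<'E'
from h import *
st()
E
```

```text
t 46.8 p [ 0.6369 -0.0599  0.2491] x [-0.037 -0.5   -0.865] z [ 0.064  0.863 -0.501] F [-0.3  0.2 -0.7] w 0.0131 g 32.5 J [-0.51  0.67  0.49  2.02  0.9  -2.32]
```

Request:
carry_out:
  commands:
    - [0.1,[0,0,0],[0,1,0]]
    - [0.1,[0,0,0],[0,1,0]]
    - [0.1,[0,0,0],[0,1,0]]
    - [0.1,[0,0,0],[0,1,0]]
    - [0.1,[0,0,0],[0,1,0]]

```text
t: 47.25
position: [0.6364, -0.06, 0.2467]
eef_rot: [0.218, -0.649, 0.7, 0.204]
ft_force: [-0.1, -0.4, -0.4]
grip_width: 0.0128
grasp_force: 32.5
```

Request:
carry_out:
  commands:
    - [0.1,[0,0,0],[0,1,0]]
    - [0.1,[0,0,0],[0,1,0]]
    - [0.1,[0,0,0],[0,1,0]]
    - [0.1,[0,0,0],[0,1,0]]
    - [0.1,[0,0,0],[0,1,0]]

```text
t: 47.75
position: [0.6362, -0.0597, 0.2467]
eef_rot: [0.062, -0.678, 0.73, 0.059]
ft_force: [-0.2, 0.5, -0.6]
grip_width: 0.0131
grasp_force: 32.5
```

Request:
carry_out:
  commands:
    - [0.1,[0,0,0],[0,1,0]]
    - [0.1,[0,0,0],[0,1,0]]
    - [0.1,[0,0,0],[0,0,1]]
    - [0.1,[0,0,0],[0,0,1]]
    - [0.1,[0,0,0],[0,0,1]]

```text
t: 48.25
position: [0.6361, -0.0592, 0.2461]
eef_rot: [-0.001, -0.578, 0.816, 0.001]
ft_force: [-0.3, -0.7, -1.7]
grip_width: 0.0133
grasp_force: 32.4
```

Request:
carry_out:
  commands:
    - [0.1,[0,0,0],[0,0,1]]
    - [0.1,[0,0,0],[0,0,1]]
    - [0.1,[0,0,0],[0,0,1]]
    - [0.1,[0,0,0],[0,0,1]]
    - [0.1,[0,0,0],[0,0,1]]

```text
t: 48.75
position: [0.6361, -0.0595, 0.2461]
eef_rot: [-0.002, -0.387, 0.922, 0.001]
ft_force: [0.2, -0.6, -0.1]
grip_width: 0.0134
grasp_force: 32.4
```

Request:
carry_out:
  commands:
    - [0.1,[0,0,0],[0,0,1]]
    - [0.1,[0,0,0],[0,0,1]]
    - [0.1,[0,0,0],[0,0,1]]
    - [0.1,[0,0,0],[0,0,1]]
    - [0.1,[0,0,0],[0,0,1]]

```text
t: 49.25
position: [0.6361, -0.0595, 0.2461]
eef_rot: [-0.002, -0.179, 0.984, 0.001]
ft_force: [-0.5, 0.4, 0.1]
grip_width: 0.013
grasp_force: 32.4
```

Request:
carry_out:
  commands:
    - [0.1,[0,0,0],[0,0,1]]
    - [0.1,[0,0,0],[0,0,1]]
    - [0.1,[0,-1,0],[0,0,0]]
    - [0.1,[0,-1,0],[0,0,0]]
    - [0.1,[0,-1,0],[0,0,0]]

```text
t: 49.75
position: [0.6503, -0.1337, 0.2462]
eef_rot: [-0.002, -0.094, 0.996, 0.0]
ft_force: [0.2, -0.7, -0.6]
grip_width: 0.0129
grasp_force: 32.4
```

```bash
python3 - <<'E'
from h import *
st();tray3("scene");t=(np.array([.534,-.2835]),11);lay(t,.063,.048,.11)
E
```

```text
t 49.8 p [ 0.6503 -0.1337  0.2462] x [-0.982 -0.188  0.003] z [-0.003  0.    -1.   ] F [ 0.2 -0.7 -0.6] w 0.0129 g 32.4 J [-0.3   0.42  0.42  1.58 -0.   -0.49]
scene all [ 572.  -276.5] [144.5 161.2] -79.3 1359 [203, 161, 60, 46, 1359]
scene rim [ 575.7 -276.7] [137.3 162.4] -79.6 316 [203, 161, 60, 46, 1359]
tcp [ 0.6205 -0.2178  0.1833]
shift [ 1.76 -2.89  2.51] turn [-0.01  5.96 -0.09] | rows 6.0
```

Request:
carry_out:
  commands:
    - [0.1,[0.59,-0.96,0.5],[0,0,0]]
    - [0.1,[0.59,-0.96,0.5],[0,0,0]]
    - [0.1,[0.59,-0.96,0.5],[0,0,0]]
    - [0.1,[0,0,0],[0,1,0]]
    - [0.1,[0,0,0],[0,1,0]]

```text
t: 50.3
position: [0.618, -0.2133, 0.2077]
eef_rot: [-0.091, -0.092, 0.992, -0.007]
ft_force: [1.0, 0.9, 0.4]
grip_width: 0.0128
grasp_force: 32.5
```

Request:
carry_out:
  commands:
    - [0.1,[0,0,0],[0,1,0]]
    - [0.1,[0,0,0],[0,1,0]]
    - [0.1,[0,0,0],[0,1,0]]
    - [0.1,[0,0,0],[0,1,0]]
    - [0.1,[0,0,0],[0,0,0]]

```text
t: 50.8
position: [0.6213, -0.2116, 0.2012]
eef_rot: [-0.263, -0.092, 0.96, -0.022]
ft_force: [0.8, 0.2, -1.8]
grip_width: 0.0135
grasp_force: 32.4
```

Request:
carry_out:
  commands:
    - [0.1,[-0.5,0,0.87],[0,0,0]]
    - [0.1,[-0.5,0,0.87],[0,0,0]]
    - [0.1,[-0.5,0,0.87],[0,0,0]]
    - [0.1,[-0.5,0,0.87],[0,0,0]]
    - [0.1,[0,0,0],[0,0,0]]

```text
t: 51.3
position: [0.618, -0.2119, 0.1053]
eef_rot: [-0.261, -0.091, 0.961, -0.023]
ft_force: [-0.0, -0.8, -0.7]
grip_width: 0.0129
grasp_force: 32.5
```

```bash
python3 - <<'E'
from h import *
st();prof();tray3("wrist");t=(np.array([.534,-.2835]),11);lay(t,.063,.048,.0,zg=.012)
E
```

```text
t 51.3 p [ 0.618  -0.2119  0.1053] x [-0.848 -0.163  0.505] z [-0.497 -0.091 -0.863] F [-0.  -0.8 -0.7] w 0.0129 g 32.5 J [-0.34  0.92  0.79  1.91 -0.25 -0.47]
0.0 [ 0.5767 -0.2201  0.0537] 878
0.02 [ 0.5537 -0.2243  0.0537] 796
0.04 [ 0.5291 -0.2276  0.0497] 487
0.06 [ 0.5054 -0.2319  0.0495] 412
0.08 [ 0.4846 -0.2356  0.0494] 290
wrist all [ 515.7 -289. ] [234.1 175.7] 15.9 50101 [77, 30, 280, 303, 50101]
wrist rim [ 533.6 -283.9] [209.9 160.9] 10.9 10459 [77, 30, 280, 303, 50101]
tcp [ 0.6205 -0.2178  0.0718]
shift [-0.77 -0.22  1.3 ] turn [ 0.03 -0.03 -0.04] | rows 2.0
```

Request:
carry_out:
  commands:
    - [0.1,[-0.19,-0.07,0.32],[0,0,0]]
    - [0.1,[-0.19,-0.07,0.32],[0,0,0]]
    - [0.1,[-0.19,-0.07,0.32],[0,0,0]]
    - [0.1,[-0.1,0,0.17],[0,0,0]]
    - [0.1,[0,0,0],[0,0,0]]

```text
t: 51.9
position: [0.6206, -0.2175, 0.0737]
eef_rot: [-0.26, -0.091, 0.961, -0.024]
ft_force: [0.7, -0.2, -0.0]
grip_width: 0.0131
grasp_force: 32.5
```

```bash
python3 - <<'E'
from h import *
st();prof()
E
```

```text
t 51.9 p [ 0.6206 -0.2175  0.0737] x [-0.848 -0.162  0.504] z [-0.496 -0.093 -0.864] F [ 0.7 -0.2 -0. ] w 0.0131 g 32.5 J [-0.34  0.94  0.77  1.86 -0.26 -0.47]
0.0 [ 0.5798 -0.2253  0.0221] 911
0.02 [ 0.557  -0.2296  0.0221] 789
0.04 [ 0.5305 -0.2343  0.0177] 625
0.06 [ 0.5069 -0.2387  0.0173] 543
0.08 [ 0.4853 -0.2426  0.0173] 418
0.1 [ 0.4658 -0.2461  0.0045] 10
```

Request:
carry_out:
  commands:
    - [0.1,[-0.03,0,0.05],[0,0,0]]
    - [0.1,[-0.03,0,0.05],[0,0,0]]
    - [0.1,[0,0,0],[0,0,0]]
    - [0.1,[0,0,0],[0,0,0]]

```text
t: 52.35
position: [0.6213, -0.2177, 0.0727]
eef_rot: [-0.259, -0.091, 0.961, -0.024]
ft_force: [-0.2, -0.3, -1.2]
grip_width: 0.0134
grasp_force: 32.5
```

Request:
carry_out:
  commands:
    - [0.15,[0,0,0],[0,0,0]]
    - [0.2,[0,0,0],[0,0,0]]
    - [0.24,[0,0,0],[0,0,0]]
    - [0.24,[0,0,0],[0,0,0]]
    - [0.24,[0,0,0],[0,0,0]]

```text
t: 52.85
position: [0.6212, -0.2177, 0.0726]
eef_rot: [-0.259, -0.091, 0.961, -0.024]
ft_force: [-0.1, -0.2, 0.1]
grip_width: 0.0205
grasp_force: 0.0
```

Request:
carry_out:
  commands:
    - [0.24,[0.15,0,-0.26],[0,0,0]]
    - [0.24,[0.4,0,-0.7],[0,0,0]]
    - [0.24,[0.5,0,-0.87],[0,0,0]]
    - [0.24,[0.5,0,-0.87],[0,0,0]]
    - [0.24,[0.5,0,-0.87],[0,0,0]]

```text
t: 53.35
position: [0.6216, -0.2175, 0.1771]
eef_rot: [-0.259, -0.091, 0.961, -0.025]
ft_force: [0.2, 0.2, 0.2]
grip_width: 0.0203
grasp_force: 0.0
```

Request:
carry_out:
  commands:
    - [0.28,[0,0,0],[0,-1,0]]
    - [0.28,[0,0,0],[0,-1,0]]
    - [0.28,[0,0,0],[0,-1,0]]
    - [0.28,[0,0,0],[0,-1,0]]
    - [0.28,[0,0,0],[0,-1,0]]

```text
t: 53.85
position: [0.6219, -0.2176, 0.1768]
eef_rot: [-0.043, -0.094, 0.995, -0.004]
ft_force: [-0.3, 0.6, -1.0]
grip_width: 0.0236
grasp_force: 0.0
```

Request:
carry_out:
  commands:
    - [0.28,[0,0,-1],[0,-1,0]]
    - [0.28,[0,0,-1],[0,0,0.7]]
    - [0.28,[0,0,-1],[0,0,0.7]]
    - [0.28,[0,0,-1],[0,0,0.8]]
    - [0.28,[0,0,-0.7],[0,0,0]]

```text
t: 54.35
position: [0.6241, -0.2172, 0.2961]
eef_rot: [-0.0, 0.003, 1.0, -0.001]
ft_force: [0.9, 0.2, -0.2]
grip_width: 0.0237
grasp_force: 0.0
```

```bash
python3 - <<'E'
from h import *
st();go([.496,.3095,.26],down(180))
tray3("wrist")
c=cam("wrist");im,d=camera("wrist");P=cloud(c,d);z=P[...,2]
m=((d>0)&(im.max(2)>75)&(im.min(2)>60)&(z<.03)&(z>.005)&(P[...,0]>.43)&(P[...,0]<.64)&(P[...,1]>-.36)&(P[...,1]<-.2)).astype(np.uint8)
k,l,s,_=cv2.connectedComponentsWithStats(m)
for i in range(1,k):
    if s[i,4]>250:
        Q=P[l==i];print(cv2.minAreaRect((Q[:,:2]*1000).astype(np.float32)),np.percentile(Q[:,2],[5,95]),s[i,4])
E
```

```text
t 54.4 p [ 0.6241 -0.2172  0.2961] x [-1.     0.005  0.   ] z [-0.    -0.002 -1.   ] F [ 0.9  0.2 -0.2] w 0.0237 g 0.0 J [-0.44  0.42  0.52  1.67 -0.   -0.43]
shift [ 5.23 21.04  1.41] turn [-0.02 -0.   -0.06] | rows 22.0
wrist all [ 533.1 -283.8] [209.2 159.7] 11.0 23522 [159, 0, 183, 202, 23522]
wrist rim [ 533.5 -283.9] [210.4 160.5] 11.0 3790 [159, 0, 183, 202, 23522]
((508.935302734375, -270.4368591308594), (125.29882049560547, 13.169655799865723), 10.473618507385254) [0.01289381 0.01915503] 940
((510.7090148925781, -335.1336975097656), (124.90042877197266, 13.663986206054688), 10.150577545166016) [0.01276908 0.01916824] 917
((538.6638793945312, -232.750732421875), (127.69994354248047, 13.14199447631836), 10.249412536621094) [0.01303438 0.01901086] 885
((550.1469116210938, -295.0357971191406), (125.06990051269531, 13.485572814941406), 10.531373023986816) [0.01297631 0.01909284] 847
```

Request:
carry_out:
  commands:
    - [0.5,[0,0.98,0],[0,0,0]]
    - [0.5,[0,0.98,0],[0,0,0]]
    - [0.5,[0,0.98,0],[0,0,0]]
    - [0.5,[0,0.98,0],[0,0,0]]
    - [0.5,[0,0.98,0],[0,0,0]]

```text
t: 54.95
position: [0.6241, -0.0936, 0.2914]
eef_rot: [-0.003, 0.002, 1.0, 0.0]
ft_force: [0.6, -0.1, 0.1]
grip_width: 0.0428
grasp_force: 0.0
```

Request:
carry_out:
  commands:
    - [0.5,[-0.06,0.98,0],[0,0,0]]
    - [0.5,[-0.06,0.98,0],[0,0,0]]
    - [0.5,[-0.06,0.98,0],[0,0,0]]
    - [0.5,[-0.06,0.98,0],[0,0,0]]
    - [0.5,[-0.06,0.98,0],[0,0,0]]

```text
t: 55.45
position: [0.6321, 0.0289, 0.2913]
eef_rot: [-0.002, 0.002, 1.0, -0.0]
ft_force: [0.2, 0.5, -0.0]
grip_width: 0.0429
grasp_force: 0.0
```

Request:
carry_out:
  commands:
    - [0.5,[-0.3,0.98,0],[0,0,0]]
    - [0.5,[0,0.98,0],[0,0,0]]
    - [0.5,[0,0,0],[0,0,0]]
    - [0.5,[0,0,0],[0,0,0]]

```text
t: 55.85
position: [0.6399, 0.0771, 0.2915]
eef_rot: [-0.002, 0.001, 1.0, -0.001]
ft_force: [-1.1, -0.5, -0.5]
grip_width: 0.0427
grasp_force: 0.0
```

```bash
python3 - <<'E'
from h import *
st();c=cam("wrist");im,d=camera("wrist");save("wm",im);np.savez("wm.npz",im=im,d=d)
P=cloud(c,d);z=P[...,2]
m=((d>0)&(z>.136)&(z<.148)&(np.hypot(P[...,0]-.64,P[...,1]-.077)<.03))
Q=P[m];print(m.sum(),Q[:,2].mean())
# rim annulus: algebraic circle via outer hull and inner edge
h_=cv2.convexHull((Q[:,:2]*1000).astype(np.float32));print(cv2.minEnclosingCircle(h_),cv2.fitEllipse(h_) if len(h_)>5 else 0)
# inner: ring points binned by angle min radius
from scipy.optimize import least_squares
c0=np.array(cv2.minEnclosingCircle(h_)[0])/1000
a=np.arctan2(Q[:,1]-c0[1],Q[:,0]-c0[0]);r=np.hypot(Q[:,1]-c0[1],Q[:,0]-c0[0])
for f in(np.min,np.max):
    S=[]
    for k in np.arange(-np.pi,np.pi,.15):
        b=(a>=k)&(a<k+.15)
        if b.sum()>5:
            i=np.argmin(abs(r[b]-f(r[b])));S.append(Q[b][i,:2])
    S=np.array(S);s=least_squares(lambda v:np.hypot(S[:,0]-v[0],S[:,1]-v[1])-v[2],[*c0,.022],loss="soft_l1",f_scale=.0007);print(f.__name__,s.x.round(4),len(S),np.abs(s.fun).mean())
for n,pt in(("mouth",[.6405,.0765,.143]),):print(proj(c,pt))
E
```

```text
t 55.9 p [0.6399 0.0771 0.2915] x [-1.     0.003  0.005] z [-0.005 -0.001 -1.   ] F [-1.1 -0.5 -0.5] w 0.0427 g 0.0 J [ 0.02  0.38  0.45  1.65 -0.    0.02]
1506 0.14156992455115103
((639.9810791015625, 77.06116485595703), 29.974702835083008) ((639.9037475585938, 75.55652618408203), (47.77870559692383, 60.94368362426758), 88.29329681396484)
min [0.6406 0.0754 0.0198] 42 0.000159299718461103
max [0.6403 0.0753 0.0246] 42 0.002107225406288294
[314.46167953 210.60464946]
```

View pics/wm.png

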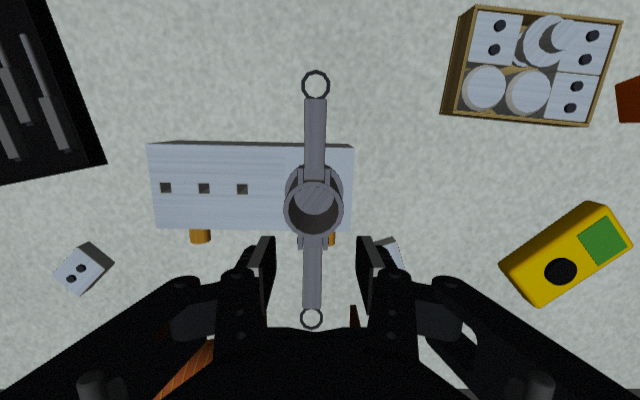

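Request:
carry_out:
  commands:
    - [0.6,[0.6,0.97,0],[0,0,0]]
    - [0.6,[0.6,0.97,0],[0,0,0]]
    - [0.6,[0.6,0.97,0],[0,0,0]]
    - [0.6,[0.6,0.97,0],[0,0,0]]
    - [0.6,[0.6,0.97,0],[0,0,0]]

```text
t: 56.4
position: [0.5654, 0.1977, 0.2926]
eef_rot: [-0.002, 0.003, 1.0, -0.0]
ft_force: [0.2, 1.6, 0.3]
grip_width: 0.0513
grasp_force: 0.0
```

Request:
carry_out:
  commands:
    - [0.6,[0.6,0.97,0.6],[0,0,0]]
    - [0.6,[0.6,0.97,0.6],[0,0,0]]
    - [0.6,[0.6,0.97,0.6],[0,0,0]]
    - [0.6,[0.6,0.97,0.6],[0,0,0]]
    - [0.6,[0.36,0.57,0.76],[0,0,0]]

```text
t: 56.9
position: [0.4966, 0.3102, 0.2139]
eef_rot: [-0.001, 0.002, 1.0, 0.0]
ft_force: [0.8, 0.1, 0.1]
grip_width: 0.0515
grasp_force: 0.0
```

Request:
carry_out:
  commands:
    - [0.6,[0,0,0],[0,0,0]]
    - [0.6,[0,0,0],[0,0,0]]

```text
t: 57.1
position: [0.4971, 0.3087, 0.2135]
eef_rot: [-0.002, 0.002, 1.0, -0.001]
ft_force: [0.3, -0.8, -0.1]
grip_width: 0.0509
grasp_force: 0.0
```

```bash
cat > knob.py <<'E'
from h import *
from scipy.optimize import least_squares
def circ(P,m,c0,r0,f):
    Q=P[m];a=np.arctan2(Q[:,1]-c0[1],Q[:,0]-c0[0]);r=np.hypot(Q[:,1]-c0[1],Q[:,0]-c0[0]);S=[]
    for k in np.arange(-np.pi,np.pi,.15):
        b=(a>=k)&(a<k+.15)
        if b.sum()>5:S.append(Q[b][np.argmin(abs(r[b]-f(r[b]))),:2])
    S=np.array(S);s=least_squares(lambda v:np.hypot(S[:,0]-v[0],S[:,1]-v[1])-v[2],[*c0,r0],loss="soft_l1",f_scale=.0007);print(s.x.round(4),len(S),np.abs(s.fun).mean().round(5),Q[:,2].mean().round(4));return s.x
E
python3 - <<'E'
from knob import *
st();c=cam("wrist");im,d=camera("wrist");save("wk",im);P=cloud(c,d);z=P[...,2]
b=(d>0)&(z>.056)&(z<.07)&(np.hypot(P[...,0]-.496,P[...,1]-.3095)<.03);print(b.sum(),P[b].mean(0))
x=circ(P,b,P[b].mean(0)[:2],.013,np.max);go([x[0],x[1],.122],down(180))
E
```

```text
t 57.1 p [0.4971 0.3087 0.2135] x [-1.     0.005  0.004] z [-0.004 -0.002 -1.   ] F [ 0.3 -0.8 -0.1] w 0.0509 g 0.0 J [ 0.44  0.21  0.09  1.46 -0.    0.45]
837 [0.49318394 0.30952539 0.06371163]
[0.4939 0.3096 0.0128] 42 0.00017 0.0637
shift [0.15 0.04 3.7 ] turn [-0.01 -0.02 -0.06] | rows 4.0
```

Request:
carry_out:
  commands:
    - [0.6,[0.08,0.02,0.9],[0,0,0]]
    - [0.6,[0.07,0.02,0.9],[0,0,0]]
    - [0.6,[0,0,0.9],[0,0,0]]
    - [0.6,[0,0,0.7],[0,0,0]]
    - [0.6,[0,0,0.3],[0,0,0]]

```text
t: 57.65
position: [0.4936, 0.3093, 0.1207]
eef_rot: [-0.002, 0.003, 1.0, -0.001]
ft_force: [0.7, -1.2, -0.2]
grip_width: 0.0513
grasp_force: 0.0
```

```bash
python3 - <<'E'
from h import *
st();go([.4939,.3096,.121],down(180))
E
```

```text
t 57.6 p [0.4936 0.3093 0.1207] x [-1.     0.006  0.004] z [-0.004 -0.001 -1.   ] F [ 0.7 -1.2 -0.2] w 0.0513 g 0.0 J [ 0.44  0.24 -0.06  1.28  0.    0.45]
shift [-0.01  0.01 -0.01] turn [-0.02 -0.04 -0.07] | rows 1.0
```

Request:
carry_out:
  commands:
    - [0.2,[0,0,0],[0,0,0]]
    - [0.2,[0,0,0],[0,0,0]]
    - [0.2,[0,0,0],[0,0,0]]
    - [0.2,[0,0,0],[0,0,0]]
    - [0.2,[0,0,0],[0,0,0]]
  grip_force: 60

```text
t: 58.15
position: [0.494, 0.311, 0.123]
eef_rot: [-0.0, 0.002, 1.0, 0.0]
ft_force: [0.6, -0.9, 3.5]
grip_width: 0.0232
grasp_force: 59.3
```

```bash
python3 - <<'E'
from h import *
st()
E
```

```text
t 58.1 p [0.494 0.311 0.123] x [-1.     0.004  0.   ] z [-0.  0. -1.] F [ 0.6 -0.9  3.5] w 0.0232 g 59.3 J [ 0.45  0.24 -0.05  1.28  0.    0.45]
```

Request:
carry_out:
  commands:
    - [0.2,[0,0,-0.2],[0,0,0]]
    - [0.2,[0,0,-0.3],[0,0,0]]
    - [0.2,[0,0,-0.4],[0,0,0]]
    - [0.2,[0,0,-0.6],[0,0,0]]
    - [0.2,[0,0,-1],[0,0,0]]

```text
t: 58.65
position: [0.4922, 0.3105, 0.1836]
eef_rot: [-0.003, 0.002, 1.0, -0.001]
ft_force: [0.6, -1.1, -1.8]
grip_width: 0.0237
grasp_force: 58.9
```

Request:
carry_out:
  commands:
    - [0.2,[0,0,-1],[0,0,0]]
    - [0.2,[0,0,-1],[0,0,0]]
    - [0.2,[0,0,-1],[0,0,0]]
    - [0.2,[0,0,-1],[0,0,0]]
    - [0.2,[0,0,-1],[0,0,0]]

```text
t: 59.15
position: [0.4934, 0.3109, 0.3114]
eef_rot: [-0.001, 0.002, 1.0, 0.0]
ft_force: [0.6, -0.5, -2.3]
grip_width: 0.0235
grasp_force: 59.0
```

Request:
carry_out:
  commands:
    - [0.2,[0,0,-0.3],[0,0,0]]
    - [0.2,[0,0,0],[0,0,0]]

```text
t: 59.35
position: [0.4942, 0.3113, 0.3189]
eef_rot: [0.001, 0.002, 1.0, 0.001]
ft_force: [-0.9, 0.5, -2.6]
grip_width: 0.0233
grasp_force: 59.0
```

```bash
python3 - <<'E'
from knob import *
st();c=cam("wrist");im,d=camera("wrist");save("wl",im);P=cloud(c,d);p0,r=pose();q=r.inv().apply((P-p0).reshape(-1,3)).reshape(P.shape)
m=(d>0)&(np.hypot(q[...,0],q[...,1])<.03)&(q[...,2]>.03)&(q[...,2]<.15)
print(m.sum())
for a in np.arange(.045,.14,.006):
    b=m&(q[...,2]>a)&(q[...,2]<a+.006)
    if b.sum()>5:print(a.round(3),b.sum(),q[b].mean(0).round(4),q[b][:,0].min().round(4),q[b][:,0].max().round(4),q[b][:,1].min().round(4),q[b][:,1].max().round(4))
go([.6406,.0754,.2915],down(180))
E
```

```text
t 59.4 p [0.4942 0.3113 0.3189] x [-1.     0.004 -0.001] z [ 0.001  0.002 -1.   ] F [-0.9  0.5 -2.6] w 0.0233 g 59.0 J [0.45 0.21 0.31 1.67 0.   0.45]
6827
0.045 417 [0.0056 0.0007 0.048 ] -0.0123 0.0106 -0.0246 0.0259
0.051 1387 [0.0012 0.0003 0.0559] -0.0132 0.0125 -0.0243 0.026
0.057 1295 [0.0026 0.0011 0.0583] -0.0136 0.0126 -0.0245 0.0256
0.063 286 [0.0095 0.0008 0.0655] 0.0045 0.0126 -0.0225 0.024
0.069 27 [0.0102 0.001  0.0695] 0.0051 0.0122 -0.0101 0.0121
0.075 1885 [0.0124 0.0003 0.079 ] -0.0217 0.023 -0.0229 0.0239
0.081 123 [0.0197 0.0001 0.083 ] 0.0088 0.023 -0.0211 0.0206
0.105 60 [ 0.0163 -0.0009  0.1086] 0.0135 0.0176 -0.0108 0.011
0.111 9 [0.0159 0.0004 0.1117] 0.0141 0.0168 -0.0101 0.0078
shift [-5.91 -9.4   1.01] turn [ 0.   -0.02 -0.04] | rows 10.0
```

View pics/wl.png

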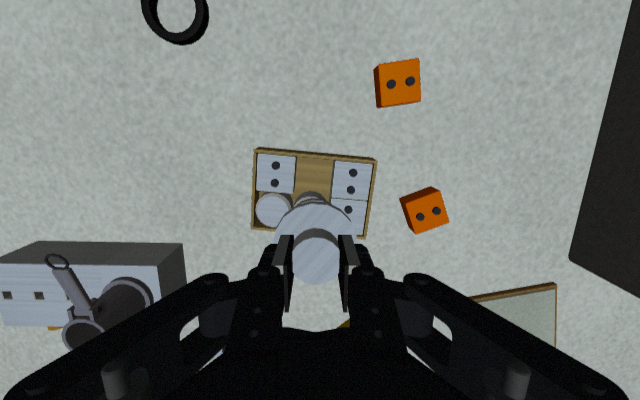

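Request:
carry_out:
  commands:
    - [0.2,[-0.59,-0.94,0],[0,0,0]]
    - [0.2,[-0.59,-0.94,0],[0,0,0]]
    - [0.2,[-0.59,-0.94,0],[0,0,0]]
    - [0.2,[-0.59,-0.94,0],[0,0,0]]
    - [0.2,[-0.59,-0.94,0],[0,0,0]]

```text
t: 59.9
position: [0.5666, 0.1921, 0.3137]
eef_rot: [-0.003, 0.002, 1.0, -0.001]
ft_force: [-0.1, 0.9, -2.0]
grip_width: 0.0231
grasp_force: 59.1
```

Request:
carry_out:
  commands:
    - [0.2,[-0.59,-0.94,0],[0,0,0]]
    - [0.2,[-0.59,-0.94,0],[0,0,0]]
    - [0.2,[-0.59,-0.94,0],[0,0,0]]
    - [0.2,[-0.59,-0.94,0],[0,0,0]]
    - [0.2,[-0.59,-0.94,0],[0,0,0]]

```text
t: 60.4
position: [0.64, 0.0743, 0.3134]
eef_rot: [-0.004, 0.002, 1.0, -0.0]
ft_force: [0.3, 1.1, -1.5]
grip_width: 0.0234
grasp_force: 59.1
```

Request:
carry_out:
  commands:
    - [0.2,[0,0,0.3],[0,0,0]]
    - [0.2,[0,0,0.3],[0,0,0]]
    - [0.2,[0,0,0],[0,0,0]]
    - [0.2,[0,0,0],[0,0,0]]

```text
t: 60.8
position: [0.6392, 0.0763, 0.3]
eef_rot: [-0.003, 0.001, 1.0, -0.0]
ft_force: [-0.4, 0.2, -1.1]
grip_width: 0.0232
grasp_force: 59.1
```

```bash
cat > rel.py <<'E'
from knob import *
def rel():
    c=cam("wrist");p0,r=pose();im,d=camera("wrist");P=cloud(c,d);q=r.inv().apply((P-p0).reshape(-1,3)).reshape(P.shape);z=P[...,2]
    f=(d>0)&(np.hypot(q[...,0],q[...,1])<.027)&(q[...,2]>.0745)&(q[...,2]<.0825)&(q[...,1]>-.0235)&(q[...,1]<.0245)
    A=np.c_[q[f][:,:2],np.ones(f.sum())];k=np.linalg.lstsq(A,q[f][:,2],rcond=None)[0];print("flange plane slope",k[:2].round(4),k[2].round(4))
    print("pose",p0.round(4))
    P2=P;a=circ(P2,f,P[f].mean(0)[:2]+[.0,0],.0238,np.max)
    g=(d>0)&(z>.136)&(z<.148)&(np.hypot(P[...,0]-.6406,P[...,1]-.0754)<.028);g2=g
    print("rim n",g.sum())
    Q=P[g];ang=np.degrees(np.arctan2(Q[:,1]-.0754,Q[:,0]-.6406));h,_=np.histogram(ang,np.arange(-180,181,30));print(h)
    for fn in(np.max,np.min):circ(P,g,np.array([.6406,.0754]),.022,fn)
    return im
E
python3 - <<'E'
from rel import *
st();im=rel();save("wp",im)
E
```

```text
t 60.8 p [0.6392 0.0763 0.3   ] x [-1.     0.002  0.005] z [-0.005 -0.    -1.   ] F [-0.4  0.2 -1.1] w 0.0232 g 59.1 J [ 0.01  0.38  0.47  1.67 -0.    0.02]
flange plane slope [0.001  0.0187] 0.0809
pose [0.6392 0.0763 0.3   ]
[0.6385 0.0765 0.023 ] 35 0.00186 0.2192
rim n 657
[156  83  77  15   0   0   0   0   4  74  87 161]
[0.6363 0.0752 0.0233] 22 0.00088 0.1418
[0.6405 0.0754 0.0197] 22 0.00012 0.1418
```

```bash
python3 - <<'E'
from rel import *
for rep in range(2):
    c=cam("wrist");p0,r=pose();im,d=camera("wrist");P=cloud(c,d);q=r.inv().apply((P-p0).reshape(-1,3)).reshape(P.shape)
    f=(d>0)&(np.hypot(q[...,0],q[...,1])<.028)&(q[...,2]>.0755)&(q[...,2]<.0825)&(q[...,0]>.008)
    A=np.c_[q[f][:,:2],np.ones(f.sum())];k=np.linalg.lstsq(A,q[f][:,2],rcond=None)[0];print("slope",k.round(4),f.sum())
    circ(P,f,np.array([.639,.0763]),.0238,np.max)
    # fixed-radius fit
    Q=P[f][:,:2];c0=np.array([.639,.0763]);a=np.arctan2(*(Q-c0).T[::-1]);S=[]
    for t in np.unique((a/.1).round()):
        b=(a/.1).round()==t
        if b.sum()>8:S.append(Q[b][np.argsort(np.hypot(*(Q[b]-c0).T))[-2]])
    S=np.array(S);s=least_squares(lambda v:np.hypot(*(S-v).T)-.0238,c0,loss="soft_l1",f_scale=.0005);print("fixR",s.x.round(4),np.abs(s.fun).mean().round(5),len(S))
    kb=(d>0)&(q[...,2]>.05)&(q[...,2]<.0595)&(np.hypot(q[...,0],q[...,1])<.0125);print("knob z plane",np.linalg.lstsq(np.c_[q[kb][:,:2],np.ones(kb.sum())],q[kb][:,2],rcond=None)[0].round(4),kb.sum(),q[kb][:,0].min(),q[kb][:,0].max())
E
```

```text
slope [0.0065 0.0185 0.0808] 1530
[0.639  0.0764 0.0235] 16 0.00013 0.22
fixR [0.6396 0.0764] 0.00013 24
knob z plane [0.0013 0.0233 0.0586] 1562 -0.01238965977284546 0.012359621019386433
slope [0.0015 0.018  0.0809] 1532
[0.6391 0.0762 0.0233] 17 0.0001 0.2205
fixR [0.64   0.0763] 0.0002 24
knob z plane [0.0026 0.0207 0.0586] 1557 -0.012400528426585674 0.012323598813097024
```

Request:
carry_out:
  commands:
    - [0.2,[0,0,0],[-0.22,0,0]]
    - [0.2,[-0.04,-0.1,0.4],[0,0,0]]
    - [0.2,[0,0,0.4],[0,0,0]]
    - [0.2,[0,0,0.3],[0,0,0]]
    - [0.2,[0,0,0],[0,0,0]]

```text
t: 61.45
position: [0.6401, 0.0733, 0.2707]
eef_rot: [-0.004, 0.002, 1.0, 0.009]
ft_force: [-1.1, 0.9, -2.2]
grip_width: 0.0233
grasp_force: 59.1
```

```bash
cat > rel2.py <<'E'
from knob import *
def rel2(zr=.1418):
    c=cam("wrist");p0,r=pose();im,d=camera("wrist");P=cloud(c,d);q=r.inv().apply((P-p0).reshape(-1,3)).reshape(P.shape);z=P[...,2]
    print("p",p0.round(4),"z",r.as_matrix()[:,2].round(4))
    f=(d>0)&(np.hypot(q[...,0],q[...,1])<.028)&(q[...,2]>.0755)&(q[...,2]<.085)&(q[...,0]>.008)
    A=np.c_[P[f][:,:2],np.ones(f.sum())];k=np.linalg.lstsq(A-[p0[0],p0[1],0],P[f][:,2],rcond=None)[0];print("world slope",k.round(4),f.sum())
    Q=P[f][:,:2];c0=Q.mean(0)+[.012,0];a=np.arctan2(*(Q-c0).T[::-1]);S=[]
    for t in np.unique((a/.1).round()):
        b=(a/.1).round()==t
        if b.sum()>8:S.append(Q[b][np.argsort(np.hypot(*(Q[b]-c0).T))[-2]])
    S=np.array(S)
    for R0 in(.0238,.0234):
        s=least_squares(lambda v:np.hypot(*(S-v).T)-R0,c0,loss="soft_l1",f_scale=.0005);print("flange",R0,s.x.round(4),np.abs(s.fun).mean().round(5),len(S))
    g=(d>0)&(z>.136)&(z<.148)&(np.hypot(P[...,0]-.6406,P[...,1]-.0754)<.028)
    print("rim",g.sum());circ(P,g,np.array([.6406,.0754]),.022,np.min)
    return im
E
python3 - <<'E'
from rel2 import *
st();rel2();im=rel2();save("wq",im)
E
```

```text
t 61.5 p [0.6401 0.0733 0.2707] x [-1.     0.004  0.007] z [-0.007  0.019 -1.   ] F [-1.1  0.9 -2.2] w 0.0233 g 59.1 J [0.   0.37 0.41 1.61 0.02 0.01]
p [0.6401 0.0733 0.2707] z [-0.0074  0.0188 -0.9998]
world slope [ 3.810e-02 -1.000e-04  1.904e-01] 1619
flange 0.0238 [0.6398 0.0748] 0.0002 28
flange 0.0234 [0.6393 0.0748] 0.00015 28
rim 740
[0.642  0.0753 0.021 ] 20 0.00042 0.1418
p [0.6403 0.0733 0.2718] z [-0.0059  0.0188 -0.9998]
world slope [0.0413 0.0014 0.1915] 1615
flange 0.0238 [0.6402 0.0748] 0.00017 27
flange 0.0234 [0.6397 0.0748] 0.00012 27
rim 744
[0.6414 0.0753 0.0205] 20 0.00036 0.1418
```

Request:
carry_out:
  commands:
    - [0.2,[-0.025,0.025,0],[0,0,0]]
    - [0.2,[0,-0.005,0.3],[0,0,0]]
    - [0.2,[0,-0.005,0.3],[0,0,0]]
    - [0.2,[0,-0.002,0.1],[0,0,0]]
    - [0.2,[0,0,0],[0,0,0]]

```text
t: 62.05
position: [0.6411, 0.074, 0.2547]
eef_rot: [-0.003, 0.002, 1.0, 0.009]
ft_force: [-1.0, -1.3, -1.7]
grip_width: 0.0238
grasp_force: 59.1
```

```bash
python3 - <<'E'
from rel2 import *
st();rel2();print(get_obs()["wrist_torque"])
E
```

```text
t 62.0 p [0.6411 0.074  0.2547] x [-1.     0.004  0.005] z [-0.005  0.019 -1.   ] F [-1.  -1.3 -1.7] w 0.0238 g 59.1 J [0.   0.37 0.37 1.58 0.02 0.01]
p [0.6411 0.074  0.2547] z [-0.005   0.0188 -0.9998]
world slope [0.0351 0.0009 0.1744] 1618
flange 0.0238 [0.641  0.0756] 0.00018 28
flange 0.0234 [0.6406 0.0755] 0.00014 28
rim 886
[0.6496 0.0758 0.0264] 19 0.00022 0.1419
[-0.04099335  0.00557827  0.03467836]
```

Request:
carry_out:
  commands:
    - [0.2,[0,-0.003,0.16],[0,0,0]]
    - [0.2,[0,-0.003,0.16],[0,0,0]]
    - [0.2,[0,-0.003,0.16],[0,0,0]]
    - [0.2,[0,-0.003,0.16],[0,0,0]]
    - [0.2,[0,0,0],[0,0,0]]

```text
t: 62.6
position: [0.6411, 0.074, 0.2389]
eef_rot: [-0.002, 0.002, 1.0, 0.009]
ft_force: [0.4, -0.3, -2.2]
grip_width: 0.0234
grasp_force: 59.1
```

Request:
carry_out:
  commands:
    - [0.2,[0,-0.003,0.12],[0,0,0]]
    - [0.2,[0,-0.002,0.08],[0,0,0]]
    - [0.2,[0,0,0],[0,0,0]]

```text
t: 62.9
position: [0.6414, 0.0739, 0.2347]
eef_rot: [-0.002, 0.002, 1.0, 0.009]
ft_force: [0.4, 0.4, -1.4]
grip_width: 0.0236
grasp_force: 59.1
```

Request:
carry_out:
  commands:
    - [0.2,[0,0,0.06],[0,0,0]]
    - [0.2,[0,0,0],[0,0,0]]

```text
t: 63.1
position: [0.6415, 0.074, 0.2335]
eef_rot: [-0.001, 0.002, 1.0, 0.009]
ft_force: [0.8, -0.2, -2.1]
grip_width: 0.0234
grasp_force: 59.1
```

Request:
carry_out:
  commands:
    - [0.2,[0,0,0.06],[0,0,0]]
    - [0.2,[0,0,0],[0,0,0]]

```text
t: 63.3
position: [0.6415, 0.074, 0.2319]
eef_rot: [-0.001, 0.002, 1.0, 0.009]
ft_force: [0.8, -0.7, -1.8]
grip_width: 0.0233
grasp_force: 59.1
```

```bash
python3 - <<'E'
from rel2 import *
st();rel2();print(get_obs()["wrist_torque"])
E
```

```text
t 63.3 p [0.6415 0.074  0.2319] x [-1.     0.004  0.003] z [-0.003  0.019 -1.   ] F [ 0.8 -0.7 -1.8] w 0.0233 g 59.1 J [0.   0.36 0.32 1.53 0.02 0.01]
p [0.6415 0.074  0.2319] z [-0.003   0.0188 -0.9998]
world slope [0.0383 0.0007 0.1515] 1611
flange 0.0238 [0.6416 0.0756] 0.0002 28
flange 0.0234 [0.6411 0.0756] 0.00015 28
rim 741
[0.6426 0.0756 0.0241] 18 9e-05 0.1417
[ 0.04491167  0.00427329 -0.03699765]
```

Request:
carry_out:
  commands:
    - [0.2,[0,0,0.06],[0,0,0]]
    - [0.2,[0,0,0],[0,0,0]]

```text
t: 63.55
position: [0.6415, 0.074, 0.2303]
eef_rot: [-0.002, 0.002, 1.0, 0.009]
ft_force: [-0.1, -0.1, -3.3]
grip_width: 0.0233
grasp_force: 59.1
```

Request:
carry_out:
  commands:
    - [0.2,[0,0,0.05],[0,0,0]]
    - [0.2,[0,0,0],[0,0,0]]

```text
t: 63.75
position: [0.6415, 0.0741, 0.2298]
eef_rot: [-0.001, 0.002, 1.0, 0.009]
ft_force: [-1.3, -0.5, 1.2]
grip_width: 0.0233
grasp_force: 59.3
```

```bash
python3 - <<'E'
from rel2 import *
st();rel2();print(get_obs()["wrist_torque"])
E
```

```text
t 63.8 p [0.6415 0.0741 0.2298] x [-1.     0.004  0.002] z [-0.002  0.019 -1.   ] F [-1.3 -0.5  1.2] w 0.0233 g 59.3 J [0.   0.36 0.32 1.53 0.02 0.01]
p [0.6415 0.0741 0.2298] z [-0.0023  0.0187 -0.9998]
world slope [0.0419 0.0023 0.1495] 1610
flange 0.0238 [0.6417 0.0755] 0.00019 27
flange 0.0234 [0.6412 0.0756] 0.00014 27
rim 867
[0.6601 0.076  0.03  ] 19 0.00208 0.1424
[-0.0479323   0.23947003  0.02601048]
```

Request:
carry_out:
  commands:
    - [0.2,[0,0,0.04],[0,0,0]]
    - [0.2,[0,0,0],[0,0,0]]

```text
t: 64.0
position: [0.6415, 0.074, 0.2298]
eef_rot: [-0.001, 0.002, 1.0, 0.009]
ft_force: [-3.3, -0.1, 4.3]
grip_width: 0.0235
grasp_force: 59.8
```

Request:
carry_out:
  commands:
    - [0.35,[0,0,0],[0,0,0]]
    - [0.45,[0,0,0],[0,0,0]]
    - [0.5,[0,0,0],[0,0,0]]
    - [0.5,[0,0,0],[0,0,0]]

```text
t: 64.4
position: [0.6416, 0.0741, 0.2279]
eef_rot: [-0.002, 0.002, 1.0, 0.009]
ft_force: [-0.4, 0.6, -1.1]
grip_width: 0.0425
grasp_force: 0.0
```

Request:
carry_out:
  commands:
    - [0.55,[0,-0.01,-0.5],[0,0,0]]
    - [0.6,[0,-0.01,-0.5],[0,0,0]]
    - [0.6,[0,0,-0.6],[0.11,0,0]]
    - [0.6,[0,0,-0.8],[0.11,0,0]]
    - [0.6,[0,0,0],[0,0,0]]

```text
t: 64.9
position: [0.6433, 0.0728, 0.2937]
eef_rot: [0.003, 0.002, 1.0, -0.0]
ft_force: [0.7, -0.1, 0.4]
grip_width: 0.0514
grasp_force: 0.0
```

```bash
python3 - <<'E'
from knob import *
st();c=cam("wrist");im,d=camera("wrist");save("wr",im);P=cloud(c,d);z=P[...,2];rr=np.hypot(P[...,0]-.641,P[...,1]-.0755)
for n,lo,hi in(("knob",.158,.18),("flange",.142,.157)):
    b=(d>0)&(z>lo)&(z<hi)&(rr<(.016 if n=="knob" else .0235))&((P[...,1]-.0755<.2))
    if n=="flange":b&=(P[...,0]<.636)&(rr>.014)
    k=np.linalg.lstsq(np.c_[P[b][:,:2]-[.641,.0755],np.ones(b.sum())],P[b][:,2],rcond=None)[0];print(n,b.sum(),P[b].mean(0).round(4),np.percentile(P[b][:,2],[10,50,90]).round(4),"slope",k.round(4))
b=(d>0)&(z>.164)&(z<.178)&(rr<.02);circ(P,b,np.array([.641,.0755]),.013,np.max)
E
```

```text
t 64.9 p [0.6433 0.0728 0.2937] x [-1.     0.004 -0.006] z [ 0.006 -0.    -1.   ] F [ 0.7 -0.1  0.4] w 0.0514 g 0.0 J [ 0.01  0.37  0.46  1.65 -0.    0.01]
knob 1125 [0.6402 0.0756 0.1702] [0.1688 0.1709 0.1717] slope [0.1398 0.0033 0.1703]
flange 833 [0.6263 0.0755 0.1484] [0.1468 0.1488 0.1497] slope [0.1019 0.0064 0.1499]
[0.6415 0.0756 0.0128] 42 0.00015 0.1707
```

View pics/wr.png

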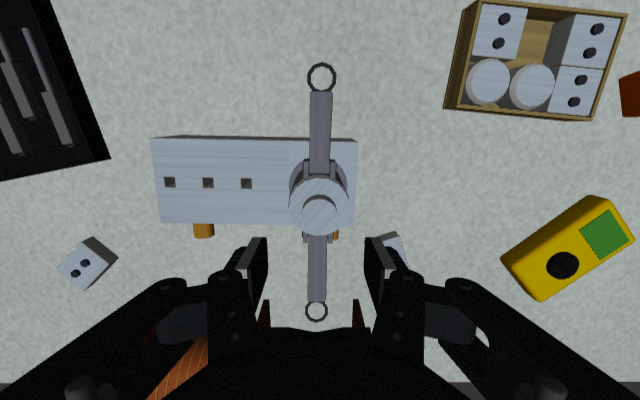

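Request:
carry_out:
  commands:
    - [1,[0,0,0],[0,0,-0.99]]
    - [1,[0,0,0],[0,0,-0.99]]
    - [1,[0,0,0],[0,0,-0.99]]
    - [1,[0,0,0],[0,0,-0.99]]
    - [1,[0,0,0],[0,0,-0.99]]

```text
t: 65.45
position: [0.6414, 0.0726, 0.2872]
eef_rot: [-0.002, -0.214, 0.977, 0.0]
ft_force: [0.1, 0.7, -0.0]
grip_width: 0.0854
grasp_force: 0.0
```

Request:
carry_out:
  commands:
    - [1,[0,0,0],[0,0,-0.99]]
    - [1,[0,0,0],[0,0,-0.99]]
    - [1,[0,0,0],[0,0,-0.99]]
    - [1,[0,0,0],[0,0,-0.99]]
    - [1,[0,0,0],[0,0,-0.99]]

```text
t: 65.95
position: [0.6415, 0.0726, 0.2873]
eef_rot: [-0.002, -0.419, 0.908, 0.001]
ft_force: [0.6, -0.1, -0.1]
grip_width: 0.0853
grasp_force: 0.0
```

Request:
carry_out:
  commands:
    - [1,[0,0,0],[0,0,-0.99]]
    - [1,[0,0,0],[0,0,-0.99]]
    - [1,[0,0,0],[0,0,-0.99]]
    - [1,[0,0,0],[0,0,-0.99]]
    - [1,[0,0,0],[0,0,-0.99]]

```text
t: 66.45
position: [0.6414, 0.0726, 0.2872]
eef_rot: [-0.002, -0.603, 0.797, 0.001]
ft_force: [-0.4, -0.6, -0.7]
grip_width: 0.0853
grasp_force: 0.0
```

Request:
carry_out:
  commands:
    - [1,[0,0,0],[0,0,-0.99]]
    - [1,[0,0,0],[0,0,-0.99]]
    - [1,[0,0,0],[0,0,-0.99]]
    - [1,[0,0,0],[0,0,0]]
    - [1,[0,0,0],[0,0,0]]
  grip_force: 20

```text
t: 66.95
position: [0.6415, 0.0726, 0.2876]
eef_rot: [-0.001, -0.699, 0.715, 0.001]
ft_force: [0.0, -0.1, -0.4]
grip_width: 0.0857
grasp_force: 0.0
```

```bash
cat > kc.py <<'E'
from knob import *
def kc():
    c=cam("wrist");im,d=camera("wrist");P=cloud(c,d);z=P[...,2];rr=np.hypot(P[...,0]-.641,P[...,1]-.0755)
    x=circ(P,(d>0)&(z>.166)&(z<.178)&(rr<.02),np.array([.641,.0755]),.013,np.max)
    # arms: points |dy|<10mm away from coupler
    for s in(-1,1):
        dx=(P[...,0]-.641)*s
        b=(d>0)&(abs(P[...,1]-.0755)<.009)&(dx>.034)&(dx<.09)&(z>.075)&(z<.2)
        if b.sum()>20:
            k=np.polyfit(dx[b],z[b],1);print("arm",s,b.sum(),"slope deg",np.degrees(np.arctan(k[0])).round(1),"y",P[b][:,1].mean().round(4),"z",z[b].min().round(3),z[b].max().round(3),"dxmax",dx[b].max().round(4))
        else:print("arm",s,b.sum())
    return x,im
E
python3 - <<'E'
from kc import *
st();x,im=kc();go([x[0]-.0003,x[1],.235],down(268.8))
E
```

```text
t 67.0 p [0.6415 0.0726 0.2876] x [-0.021 -1.     0.   ] z [-0.004 -0.    -1.   ] F [ 0.  -0.1 -0.4] w 0.0857 g 0.0 J [ 0.01  0.38  0.45  1.65 -0.   -1.54]
[0.6414 0.0756 0.0128] 42 0.00016 0.1708
arm -1 1438 slope deg 16.3 y 0.076 z 0.135 0.155 dxmax 0.0897
arm 1 1362 slope deg 14.6 y 0.0738 z 0.135 0.153 dxmax 0.0897
shift [-0.12  0.01  2.11] turn [ 0.04 -0.   -0.  ] | rows 3.0
```

Request:
carry_out:
  commands:
    - [1,[-0.12,0.01,0.6],[0.04,0,0]]
    - [1,[0,0,0.8],[0,0,0]]
    - [1,[0,0,0.8],[0,0,0]]
    - [1,[0,0,0.6],[0,0,0]]
    - [1,[0,0,0],[0,0,0]]

```text
t: 67.5
position: [0.64, 0.0756, 0.2148]
eef_rot: [-0.002, -0.7, 0.714, 0.002]
ft_force: [-0.7, 0.5, 0.4]
grip_width: 0.085
grasp_force: 0.0
```

```bash
python3 - <<'E'
from kc import *
st();x,im=kc();go([x[0]-.0003,x[1],.182],down(268.8))
E
```

```text
t 67.5 p [0.64   0.0756 0.2148] x [-0.02  -1.     0.001] z [-0.005 -0.001 -1.   ] F [-0.7  0.5  0.4] w 0.085 g 0.0 J [ 0.01  0.37  0.29  1.5  -0.   -1.54]
[0.6414 0.0757 0.0131] 42 0.00019 0.1707
arm -1 4174 slope deg -16.6 y 0.0741 z 0.135 0.2 dxmax 0.0899
arm 1 3846 slope deg -17.4 y 0.0727 z 0.134 0.2 dxmax 0.0898
shift [-0.01 -0.02  1.39] turn [ 0.03 -0.01  0.01] | rows 2.0
```

Request:
carry_out:
  commands:
    - [1,[0,-0.03,0.2],[0,0,0]]
    - [1,[0,0,0.2],[0,0,0]]
    - [1,[0,0,0.2],[0,0,0]]
    - [1,[0,0,0.2],[0,0,0]]
    - [1,[0,0,0],[0,0,0]]

```text
t: 68.05
position: [0.6427, 0.0756, 0.1989]
eef_rot: [0.001, -0.7, 0.714, -0.001]
ft_force: [-0.1, -0.2, 1.2]
grip_width: 0.0853
grasp_force: 0.6
```

```bash
cat > arms.py <<'E'
from h import *
def arms(n):
    c=cam(n);im,d=camera(n);P=cloud(c,d);z=P[...,2];C=np.array([.6405,.0758]);yaw=np.radians(-1.2)
    u=np.array([np.cos(yaw),np.sin(yaw)]);v=np.array([-u[1],u[0]])
    X=(P[...,:2]-C)@u;Y=(P[...,:2]-C)@v
    for s in(-1,1):
        b=(d>0)&(abs(Y)<.010)&(s*X>.026)&(s*X<.095)&(z>.072)&(z<.2)&(im.max(2)>70)
        print(n,s,b.sum(),end=" ")
        for lo in np.arange(.07,.18,.015):
            k=b&(z>lo)&(z<lo+.015)
            if k.sum()>4:print(f"z{lo:.3f}: x {s*np.median(s*X[k])*1000:.0f} n{k.sum()}",end="; ")
        print()
    return im
E
python3 - <<'E'
from arms import *
st();arms("top");im=arms("scene");save("sc1",im)
E
```

```text
t 68.0 p [0.6427 0.0756 0.1989] x [-0.02 -1.    0.  ] z [ 0.002 -0.    -1.   ] F [-0.1 -0.2  1.2] w 0.0853 g 0.6 J [ 0.01  0.37  0.26  1.46 -0.   -1.54]
top -1 0 
top 1 0 
scene -1 51 z0.130: x -60 n50; 
scene 1 111 z0.070: x 30 n22; z0.130: x 70 n75; z0.145: x 60 n5;
```

Request:
carry_out:
  commands:
    - [1,[0,0,0.16],[0,0,0]]
    - [1,[0,0,0.16],[0,0,0]]
    - [1,[0,0,0.16],[0,0,0]]
    - [1,[0,0,0],[0,0,0]]

```text
t: 68.55
position: [0.6428, 0.0756, 0.188]
eef_rot: [0.001, -0.7, 0.714, -0.001]
ft_force: [-0.6, 0.0, 5.9]
grip_width: 0.0853
grasp_force: 2.4
```

```bash
python3 - <<'E'
from arms import *
st();im=arms("scene");arms("wrist")
E
```

```text
t 68.5 p [0.6428 0.0756 0.188 ] x [-0.02 -1.    0.  ] z [ 0.003 -0.    -1.   ] F [-0.6  0.   5.9] w 0.0853 g 2.4 J [ 0.01  0.37  0.24  1.44 -0.   -1.54]
scene -1 23 z0.085: x -77 n6; z0.100: x -60 n8; z0.130: x -28 n6; 
scene 1 121 z0.070: x 30 n19; z0.100: x 77 n29; z0.115: x 63 n54; z0.130: x 33 n10; z0.175: x 78 n7; 
wrist -1 1499 z0.070: x -28 n87; z0.085: x -78 n27; z0.100: x -65 n466; z0.115: x -47 n200; z0.130: x -30 n658; z0.160: x -43 n61; 
wrist 1 2096 z0.070: x 28 n106; z0.100: x 77 n339; z0.115: x 62 n570; z0.130: x 32 n994; z0.160: x 49 n68; z0.175: x 59 n16;
```

Request:
carry_out:
  commands:
    - [1,[0,0.08,0],[0,0,0]]
    - [1,[0,0,0.12],[0,0,0]]
    - [1,[0,0,0.1],[0,0,0]]
    - [1,[0,0,0],[0,0,0]]

```text
t: 69.05
position: [0.6403, 0.0757, 0.1815]
eef_rot: [0.0, -0.7, 0.714, -0.001]
ft_force: [-0.5, -0.5, 4.4]
grip_width: 0.0857
grasp_force: 1.9
```

```bash
python3 - <<'E'
from arms import *
st();arms("wrist")
E
```

```text
t 69.0 p [0.6403 0.0757 0.1815] x [-0.02 -1.    0.  ] z [ 0.001 -0.    -1.   ] F [-0.5 -0.5  4.4] w 0.0857 g 1.9 J [ 0.01  0.37  0.22  1.43 -0.   -1.54]
wrist -1 1281 z0.070: x -28 n120; z0.085: x -64 n120; z0.100: x -55 n143; z0.115: x -40 n201; z0.130: x -30 n634; z0.145: x -45 n57; z0.160: x -45 n6; 
wrist 1 1363 z0.070: x 28 n128; z0.085: x 65 n132; z0.100: x 57 n150; z0.115: x 40 n204; z0.130: x 30 n663; z0.145: x 46 n54; z0.160: x 46 n24; z0.175: x 58 n8;
```

Request:
carry_out:
  commands:
    - [0.95,[0,0,0],[0,0,0]]
    - [0.91,[0,0,0],[0,0,0]]
    - [0.87,[0,0,0],[0,0,0]]
    - [0.83,[0,0,0],[0,0,0]]
    - [0.79,[0,0,0],[0,0,0]]
  grip_force: 20

```text
t: 69.6
position: [0.6403, 0.0757, 0.1811]
eef_rot: [0.0, -0.7, 0.714, -0.0]
ft_force: [0.4, -0.9, 3.5]
grip_width: 0.0678
grasp_force: 2.4
```

Request:
carry_out:
  commands:
    - [0.76,[0,0,0],[0,0,0]]
    - [0.74,[0,0,0],[0,0,0]]
    - [0.72,[0,0,0],[0,0,0]]
    - [0.7,[0,0,0],[0,0,0]]
    - [0.7,[0,0,0],[0,0,0]]

```text
t: 70.1
position: [0.6402, 0.0756, 0.1809]
eef_rot: [0.0, -0.7, 0.714, -0.0]
ft_force: [0.1, 0.5, 3.4]
grip_width: 0.0633
grasp_force: 21.3
```

```bash
python3 - <<'E'
from arms import *
st();arms("wrist")
E
```

```text
t 70.1 p [0.6402 0.0756 0.1809] x [-0.02 -1.    0.  ] z [ 0.001 -0.    -1.   ] F [0.1 0.5 3.4] w 0.0633 g 21.3 J [ 0.01  0.37  0.22  1.43 -0.   -1.54]
wrist -1 531 z0.070: x -27 n17; z0.085: x -31 n5; z0.130: x -29 n452; z0.145: x -34 n46; z0.175: x -53 n8; 
wrist 1 579 z0.070: x 27 n17; z0.130: x 29 n490; z0.145: x 35 n43; z0.160: x 46 n17; z0.175: x 54 n10;
```

Request:
carry_out:
  commands:
    - [0.7,[0,0,0],[0,0,0]]
    - [0.8,[0,0,0],[0,0,0]]
    - [0.9,[0,0,0],[0,0,0]]
    - [1,[0,0,0],[0,0,0]]
    - [1,[0,0,0],[0,0,0]]

```text
t: 70.65
position: [0.6399, 0.0756, 0.1799]
eef_rot: [-0.001, -0.7, 0.714, 0.0]
ft_force: [-0.3, 0.5, -1.0]
grip_width: 0.085
grasp_force: 0.0
```

Request:
carry_out:
  commands:
    - [1,[0,0,-0.4],[0,0,0]]
    - [1,[0,0,-0.8],[0,0,0]]
    - [1,[0,0,-1],[0,0,0]]
    - [1,[0,0,-1],[0,0,0]]
    - [1,[0,0,-1],[0,0,0]]

```text
t: 71.15
position: [0.6402, 0.0757, 0.2877]
eef_rot: [0.0, -0.7, 0.714, -0.001]
ft_force: [-0.3, 0.8, 0.7]
grip_width: 0.0854
grasp_force: 0.0
```

Request:
carry_out:
  commands:
    - [1,[0.5,1,-1],[0,0,0]]
    - [1,[0.5,1,-1],[0,0,0]]
    - [1,[0.5,1,0],[0,0,0]]
    - [1,[0.5,1,0],[0,0,0]]
    - [1,[0.5,1,0],[0,0,0]]

```text
t: 71.65
position: [0.5131, 0.0152, 0.3372]
eef_rot: [0.001, -0.7, 0.714, -0.001]
ft_force: [-0.1, 0.6, 0.6]
grip_width: 0.0853
grasp_force: 0.0
```

Request:
carry_out:
  commands:
    - [1,[0.5,1,0],[0,0,0]]
    - [1,[0.5,1,0],[0,0,0]]
    - [1,[0,0,0],[0,0,0]]
    - [1,[0,0,0],[0,0,0]]

```text
t: 72.05
position: [0.4635, -0.0085, 0.3368]
eef_rot: [0.001, -0.7, 0.714, -0.001]
ft_force: [0.5, -0.8, 0.0]
grip_width: 0.0854
grasp_force: 0.0
```

```bash
python3 - <<'E'
from arms import *
st();arms("wrist");arms("scene");im=arms("top");tray3("scene")
a=im[140:280,170:370];s,_=camera("scene");b=s[130:290,190:460]
A=cv2.resize(a,(800,560));save("fin",np.vstack([cv2.resize(a,(490,340)),cv2.resize(b,(490,290))[:260]]))
E
```

```text
t 72.0 p [ 0.4635 -0.0085  0.3368] x [-0.02 -1.    0.  ] z [ 0.003 -0.001 -1.   ] F [ 0.5 -0.8  0. ] w 0.0854 g 0.0 J [-0.16 -0.1   0.02  1.69 -0.   -1.71]
wrist -1 44 z0.130: x -30 n42; 
wrist 1 32 z0.130: x 32 n32; 
scene -1 9 z0.130: x -29 n9; 
scene 1 42 z0.070: x 35 n11; z0.130: x 32 n27; 
top -1 34 z0.070: x -39 n7; z0.130: x -30 n27; 
top 1 29 z0.130: x 31 n29; 
scene all [ 535.5 -283.6] [216.3 162.3] 11.1 2811 [203, 144, 72, 62, 2811]
scene rim [ 535.8 -284.3] [216.6 162.9] 11.3 630 [203, 144, 72, 62, 2811]
```

View pics/fin.png

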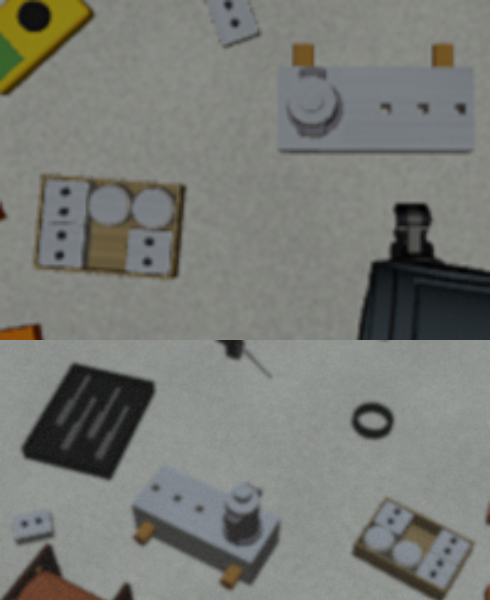

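```bash
python3 -c "
from workcell import hand_in
print(hand_in())"
```

```text
the job is handed in; nothing more can be done
None
```

The job is handed in at about 72 s: the final images show all four probes flat in the tray, the plug seated in the coupler, both cam arms hanging straight down, and the other five pieces still in the crate; one arm turn pressed joint 4 onto its range limit (about 2.30 rad against 2.29, 32 N at the wrist), and I backed off at once.

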